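# Trip the boring jig's roller switch with an upended blank

### The job

Load the boring jig. Stand the wooden blank, which lies flat on the bench, up on its end and let go of it; then take it again from above across its thinner dimension, set it upright on the jig's bed between the tall fence and the low lip, with a wide face towards the roller, and slide it along until it comes up to the steel end stop and has pushed the roller arm over, past square across the channel, so that the switch trips. Leave the blank standing there; only the blank may push the roller arm, never the gripper, and do not disturb the tape roll or the sanding block.

Things in the scene. Friction and masses are not known exactly. Their poses are not given: they have to be found in the camera images.
- blank_center (a point): Centre of the blank: plain pale wooden block 150 x 54 x 40 mm, about 0.22 kg, loose, lying flat (40 mm high) on the bench, right of the jig. Axes here: x along the 150 mm length, y along the 54 mm width, z along the 40 mm thickness (up at the start); its wide faces are normal to z. Either end may be stood on. Gripped far from its centre it sags in the hand.
- blank: The same blank; origin at the centre of the wide face it lies on at the start, 20 mm from blank_center along -z of the same axes.
- boring_jig: Wooden jig fixed to the bench, base plate 165 x 200 x 12 mm; its top is the bed, 12 mm up. Origin at bench height under the channel's centre line. x: across the channel, away from the robot; y: along it, towards switch and stop; z up. The channel (x -32 to 32 mm, 64 wide) is open at its -y end; a steel stop crosses its +y end, face at y = 66, top 32 mm above the bench.
- fence_top (a point): Middle of the top edge of the jig's tall fence behind the channel: channel-side face at jig x = 32 mm, 12 mm thick, top 112 mm above the bench, from jig y = -70 to 45 mm. Opposite, in front, a low lip: channel-side face at jig x = -32, 12 mm thick, top 26 mm above the bench, y = -70 to 80 mm. Axes as the jig's.
- home (a point): Point of the jig where the blank's centre is when it stands fully home on the bed, in the middle of the channel, touching the stop: 46 mm along jig y from the jig's origin and 87 mm above the bench. Axes as the jig's.
- roller_arm (a joint): Angle of the switch's roller arm about its upright shaft (jig x 50, y 70 mm). 0: arm square across the channel, pointing to jig -x; positive: roller swung to jig +y, ahead of the oncoming blank. Starts at -0.6 to -0.35, trips at 0, range -0.7 to 0.4. No spring: friction (about 1.5 N at the roller) keeps it where it is left. Blank against the stop: about 0.15.
- switch_roller (a point): Steel arm with a black roller, 22 mm diameter, 14 mm high, at its end; origin at the roller's centre, 50 mm from the shaft, 84 mm above the bench; top of the arm 98 mm above the bench. A blank lying flat passes under it.
- tape: Bystander: roll of tape lying flat, 68 mm across, 19 mm high; origin under its centre. Not to be moved.
- sander: Bystander: cork sanding block 52 x 91 x 29 mm lying flat; origin under its centre. Not to be moved.

How it is judged (in metres and radians):
On the way, in this order (a step that is already met when the one before it is completed fails the run):
1. the blank stands on its end by itself, not touched by the robot, with the switch not yet tripped ((angle between blank_center's own x axis and vertical below 0.12 rad or angle between blank_center's own x axis and vertical above 3.02159 rad) and contact force between each of the fingers, the arm and blank below 0.1 N and linear speed of blank below 0.03 m/s and value of joint roller_arm below -0.2 rad), for 0.2 s.
2. the roller arm has been pushed past square (tripped) (value of joint roller_arm above 0 rad), for 0.1 s.
At the end, for the whole second after the job is handed in: The roller arm is past square (joint above 0); the blank stands on end on the bed (within 0.12 rad of upright, centre height within 6 mm), between fence and lip, its wide face towards the roller within 0.25 rad, at most 12 mm short of the stop, at rest and released (value of joint roller_arm above 0 rad and (angle between blank_center's own x axis and vertical below 0.12 rad or angle between blank_center's own x axis and vertical above 3.02159 rad) and x of blank_center in the frame of home between -0.012 and 0.012 m and y of blank_center in the frame of home between -0.012 and 0.006 m and z of blank_center in the frame of home between -0.006 and 0.006 m and angle between the z axis of blank_center and the y axis of home, either way round below 0.25 rad and linear speed of blank below 0.02 m/s and contact force between each of the fingers, the arm and blank below 0.1 N); the robot touches nothing.
It fails at once if the gripper or arm pushes the roller arm itself (contact force between any of the fingers, the arm and roller_arm above 0.3 N).
It fails at once if the tape roll or sanding block is moved more than 30 mm (distance of any of tape, sander from where it was at the start of the episode above 0.03 m).
It also fails if it takes over 56 s, if anything falls off the work surface, if the arm or the gripper's body presses on something with over 40 N, if the wrist force passes 120 N, or if a joint passes its speed limit or range.

### The arm

A 6-joint arm with a two-finger parallel gripper is mounted at the origin on a cart in front of the work surface, level with it; the furniture and walls round the work are solid. World frame = base frame: x ahead of the robot, y to its left, z up, the work surface at z = 0. Lengths are in m, angles in degrees, forces in N, time in s.
With the tool pointing down it reaches from about 0.4 to 0.825 m from the base axis. Payload 7 kg.
Tool frame: the origin (TCP) lies midway between the tips of the shut fingers; the grasp point (between the pads) lies 19 mm behind it; z points along the fingers, y is the direction in which the jaws open and shut (so a half turn about z gives the same grasp; the last joint's range is limited). The gripper opens to 88 mm and grips with 3 to 60 N. Pads are 19 mm wide; open, the fingers measure 130 mm over their backs; the gripper's body (78 mm by 193 mm) begins 47 mm behind the grasp point.
Start: joints at [-51.56, 20.546, 0.682, 0, -70.136, -16.507], TCP at [0.252, -0.626, 0.227] pointing down, gripper open.
Joint ranges: [-176.03, 176.03], [-82.01, 121.73], [-58.28, 71.71], [-173.87, 95.51], [-174.79, -0.11], [-173.66, 173.66]. Speed limits (degrees/s): [136.94, 136.94, 172.46, 180, 180, 180].

### API

Orientations are given as [roll, pitch, yaw] about the fixed x, y, z axes, in that order (R = Rz(yaw) Ry(pitch) Rx(roll)).
In Python, from plant import sensors, cams, job gives the robot as it stands.
- The arm moves only by the tool move_arm, never from a script. Its argument "commands" is a list of rows, each a list of 7 numbers: the finger opening in cm, from 0 to 8.76, then the shift along the tool's x, y, z in cm, then the turn, a rotation vector about the tool's x, y, z in rad. In form: [[hand, x, y, z, wx, wy, wz], ...]. A call has exactly 8 rows; each row is the pose to reach, as a shift and turn from the pose commanded when the call began, along the tool's axes at that moment; what a row does not reach only later rows make up. A row lasts 1/8 s, in which the tool goes at most 62.5 mm and 10.7 degrees, less where a joint would pass 70% of its speed; a pose out of reach is approached as far as the arm can. A call with a gripper value outside its range is refused whole. The fingers move at their own pace and stop on an object; the grip force is fixed at half the most. Time passes only in rows, so rows that repeat a pose let the fingers close, or fill a call up. It gives the time, the measured TCP pose, the force and the opening at its end, in the units of the state.
- sensors.get_obs(): the state, without advancing time (a new reading comes with each control period).
- cams.snapshot(name): name is "side" or "top"; returns a dict with "frame" (480x640x3 uint8, red, green, blue), "camera_matrix" (3x3 intrinsics, pixels), "dist_coeffs" ([k1, k2, p1, p2, k3] as OpenCV has them; the pictures are not rectified), "R" (3x3) and "t" (3): a world point X has camera coordinates R X + t. Camera axes: x right, y down, z forward; pixel columns grow to the right and rows downward; lengths in m; the calibration is good to about 2 mm. A picture is of the moment at which its call begins. There is no depth.
- job.close_job(): hands the job in, once; it reports no verdict.
The state is a dict: "clock": time; "joint_pos": joint angles; "qvel": joint speeds; "tau": joint torques, N m; "tool_pos": TCP position; "orientation": TCP orientation; "force": force on the tool from outside, world axes, zero at the start; "moment": the same for the moment, N m; "opening": finger opening in m.
Only numpy, scipy, OpenCV 4.12 (cv2) and the standard library are available. Lean on these libraries where they do the work, as an engineer would, in place of code of your own. Each camera call takes 0.05 s, during which the arm holds its last target.

## Working session

There is one attempt and no reset: what is moved stays moved. The work goes in short steps, Python scripts to look and compute and a tool call to move; the robot and the scene stay as the last step left them, time stands still between calls to the robot, and variables do not carry over. Pictures are saved under pics/ and viewed, and the job is handed in when it is done.

Besides the shell and the picture viewer there is one more tool, called after "Call:" as a command line: name --pt "numbers of a row" for each row, then --argument value for the rest. move_arm: Moves the arm, as the interface text tells. Its arguments: {"type":"object","properties":{"commands":{"type":"array"}},"required":["commands"]}

```bash
mkdir -p pics; ls
python3 - <<'E'
from plant import sensors, cams
import cv2
print(sensors.get_obs())
for n in("side","top"):
    s=cams.snapshot(n); cv2.imwrite(f"pics/{n}0.png",s["frame"][:,:,::-1])
    print(n,s["camera_matrix"],s["dist_coeffs"],s["R"],s["t"], -s["R"].T@s["t"])
E
```

```text
pics
{'clock': 0.0, 'joint_pos': array([-5.15599633e+01,  2.05921016e+01,  6.33287383e-01, -2.11688800e-02,
       -7.01356695e+01, -1.65067407e+01]), 'qvel': array([ 0.06669955, -0.04912657,  0.03840249, -0.02926326,  0.02895465,
        0.0027006 ]), 'tau': array([-4.03969289e-04, -5.82724893e+01,  2.93044960e+01,  6.99740231e+00,
        6.80366720e-03, -1.69117775e-04]), 'tool_pos': array([ 0.25192291, -0.62569171,  0.22560817]), 'orientation': array([ 1.79903756e+02, -7.76843653e-03, -1.58073907e+02]), 'force': array([ 0.18323802,  0.27253761, -0.70249642]), 'moment': array([ 0.03863079, -0.00026354,  0.01552926]), 'opening': 0.0873454774399969}
side [[469.98935326   0.         321.10806105]
 [  0.         469.98935326 246.44363233]
 [  0.           0.           1.        ]] [-0.09796699  0.          0.          0.          0.        ] [[-0.9879434  -0.15275485  0.02517542]
 [-0.08159955  0.37559647 -0.92318406]
 [ 0.13156505 -0.9141079  -0.38353278]] [0.51520087 0.14759243 0.92335007] [0.39955218 0.86730583 0.4774196 ]
top [[441.30470755   0.         310.04512531]
 [  0.         441.30470755 243.80229632]
 [  0.           0.           1.        ]] [0.03601914 0.         0.         0.         0.        ] [[-0.00601614 -0.99993823 -0.00934619]
 [-0.98505946  0.00753473 -0.17204968]
 [ 0.17210948  0.00817148 -0.98504394]] [-0.05676384  0.54032609  0.958987  ] [ 0.36686108 -0.06866789  1.03707674]
```

View pics/side0.png

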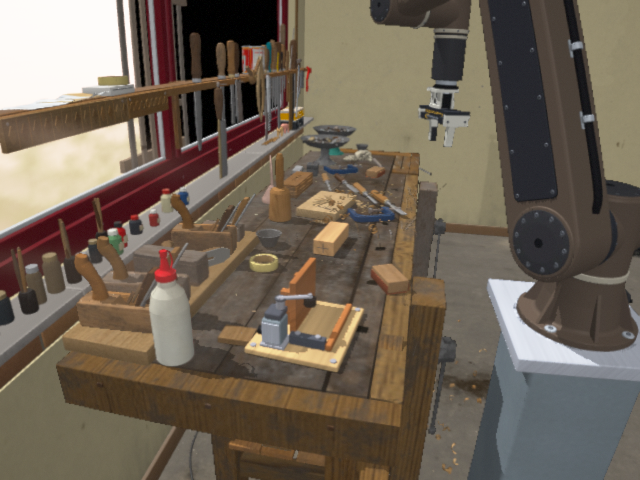

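View pics/top0.png

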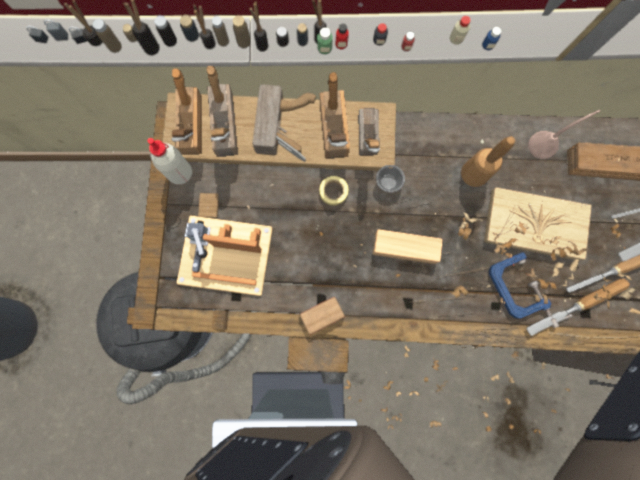

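Side view: the jig is at about (310,325), the blank at (331,238) and the sander at (390,278). Top view: the jig is at (225,255), the blank at (408,247), the tape at (334,190) and the sander at (322,317). Next I'll enlarge the crops.

```bash
cat > h.py <<'E'
import numpy as np, cv2
from plant import sensors, cams, job
def snap(n,save=None):
    s=cams.snapshot(n)
    if save: cv2.imwrite(f"pics/{save}.png",s["frame"][:,:,::-1])
    return s
def ray(s,px):
    p=cv2.undistortPoints(np.array(px,float).reshape(-1,1,2),s["camera_matrix"],s["dist_coeffs"]).reshape(-1,2)
    d=np.c_[p,np.ones(len(p))]@s["R"]
    return -s["R"].T@s["t"], d
def onplane(s,px,z):
    c,d=ray(s,px); k=(z-c[2])/d[:,2]; return c+d*k[:,None]
def proj(s,X):
    return cv2.projectPoints(np.array(X,float).reshape(-1,3),cv2.Rodrigues(s["R"])[0],s["t"],s["camera_matrix"],s["dist_coeffs"])[0].reshape(-1,2)
def tri(s1,p1,s2,p2):
    c1,d1=ray(s1,[p1]);c2,d2=ray(s2,[p2]);A=np.c_[d1[0],-d2[0]]
    k=np.linalg.lstsq(A,c2-c1,rcond=None)[0]
    a=c1+k[0]*d1[0];b=c2+k[1]*d2[0]; return (a+b)/2,np.linalg.norm(a-b)
def crop(s,x0,y0,w,h,k,name):
    c=cv2.resize(s["frame"][y0:y0+h,x0:x0+w],None,fx=k,fy=k,interpolation=cv2.INTER_CUBIC)
    cv2.imwrite(f"pics/{name}.png",c[:,:,::-1])
E
python3 - <<'E'
from h import *
t=snap("top"); s=snap("side")
crop(t,170,205,120,100,6,"c_top_jig"); crop(t,360,220,100,60,8,"c_top_bl")
crop(s,235,250,140,125,5,"c_side_jig")
f=t["frame"].astype(np.uint8); hsv=cv2.cvtColor(f,cv2.COLOR_RGB2HSV)
for p in [(408,240),(408,257),(260,285),(240,285),(330,310),(330,325)]: print(p,f[p[1],p[0]],hsv[p[1],p[0]])
E
```

```text
(408, 240) [249 223 167] [ 20  84 249]
(408, 257) [186 152 112] [ 16 101 186]
(260, 285) [250 236 186] [ 23  65 250]
(240, 285) [205 176 133] [ 18  90 205]
(330, 310) [220 181 139] [ 16  94 220]
(330, 325) [115  92  69] [ 15 102 115]
```

View pics/c_top_jig.png

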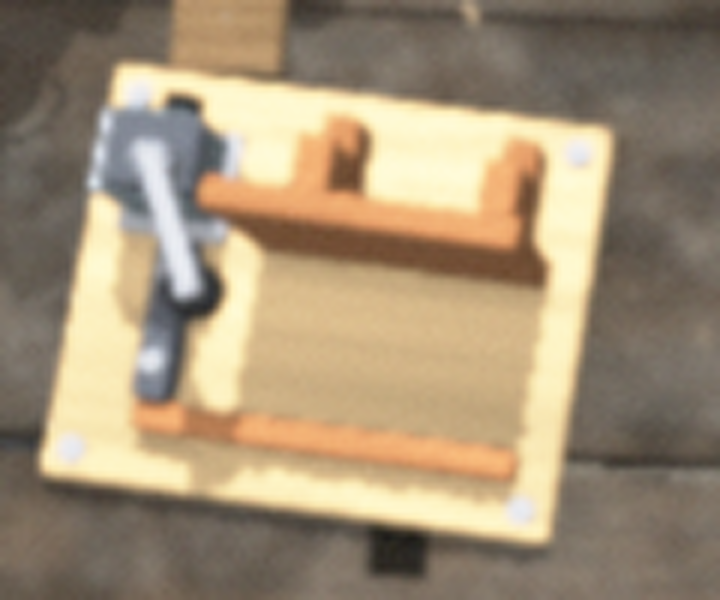

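View pics/c_top_bl.png

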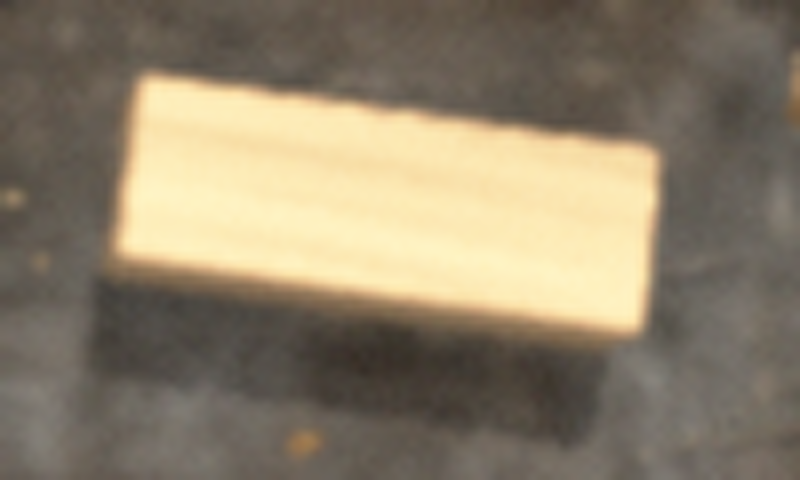

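View pics/c_side_jig.png

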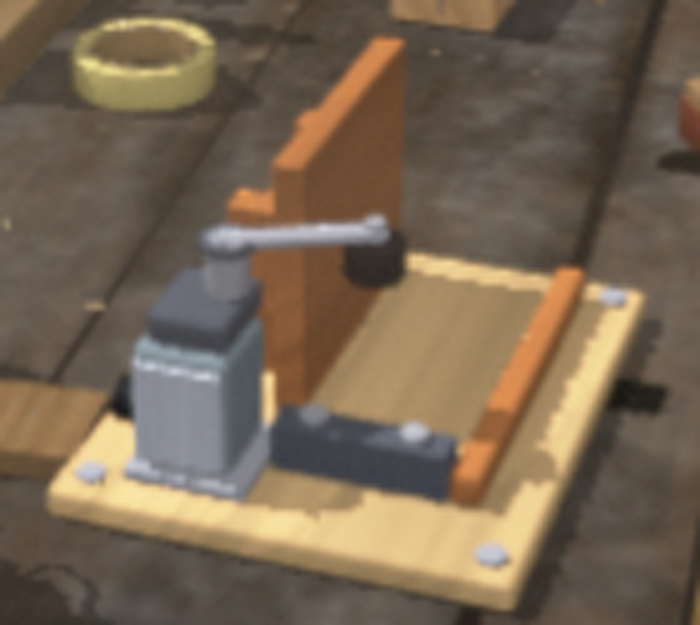

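The top crop shows the plate corners at about (118,65), (612,128), (548,543) and (40,475), the lip as an orange strip from (135,400) to (515,478), the roller at (195,295), and the blank's top face clean, with corners near (140,75) to (640,332).

Run:
```python
from h import *
t=snap("top"); s=snap("side")
f=t["frame"]; hsv=cv2.cvtColor(f,cv2.COLOR_RGB2HSV)
# blank top face, upsampled mask
def up(x0,y0,w,h,k):return cv2.resize(f[y0:y0+h,x0:x0+w],None,fx=k,fy=k,interpolation=cv2.INTER_CUBIC)
def full(p,x0,y0,k): return (np.array(p)+.5)/k-.5+[x0,y0]
c=up(360,220,100,60,8); m=(cv2.cvtColor(c,cv2.COLOR_RGB2HSV)[:,:,2]>175).astype(np.uint8)
ct=max(cv2.findContours(m,0,2)[0],key=cv2.contourArea)
q=cv2.boxPoints(cv2.minAreaRect(ct)); q4=cv2.approxPolyDP(ct,20,True).reshape(-1,2); print("approx",q4)
X=onplane(t,full(q4,360,220,8),.04); print(X.round(4)); 
W=onplane(t,full(ct.reshape(-1,2),360,220,8),.04)[:,:2].astype(np.float32)
print("minarearect blank",cv2.minAreaRect(W))
# jig plate
pl=np.array([(118,63),(612,128),(548,543),(40,475)]); X=onplane(t,full(pl,170,205,6),.012); print("plate",X.round(4), np.linalg.norm(np.roll(X,-1,0)-X,axis=1), X.mean(0))
lip=np.array([(135,400),(517,452),(513,477),(132,426)]); X=onplane(t,full(lip,170,205,6),.026); print("lip",X.round(4), np.linalg.norm(np.roll(X,-1,0)-X,axis=1))
fe=np.array([(200,205),(518,248)]); X=onplane(t,full(fe,170,205,6),.112); print("fence",X.round(4), np.linalg.norm(X[1]-X[0]))
fe=np.array([(200,175),(520,220)]); X=onplane(t,full(fe,170,205,6),.112); print("fence back",X.round(4), np.linalg.norm(X[1]-X[0]))
st=np.array([(185,390),(175,398)]);
print("shaft",onplane(t,full([(150,152)],170,205,6),.098),"armtip",onplane(t,full([(186,292)],170,205,6),.098))
```

```text
approx [[136  86]
 [124 260]
 [643 323]
 [648 146]]
[[ 0.5714 -0.2136  0.04  ]
 [ 0.5208 -0.2086  0.04  ]
 [ 0.5017 -0.3545  0.04  ]
 [ 0.5527 -0.3588  0.04  ]]
minarearect blank ((0.53666752576828, -0.28401440382003784), (0.15185858309268951, 0.05618900805711746), 81.08955383300781)
plate [[0.6177 0.2275 0.012 ]
 [0.5898 0.031  0.012 ]
 [0.4265 0.0541 0.012 ]
 [0.4543 0.2508 0.012 ]] [0.19847652 0.16493145 0.19861226 0.16507445] [0.52206691 0.14083619 0.012     ]
lip [[0.4815 0.2115 0.026 ]
 [0.4604 0.0648 0.026 ]
 [0.4508 0.0662 0.026 ]
 [0.4715 0.2122 0.026 ]] [0.14821735 0.00963367 0.14751871 0.01001152]
fence [[0.5412 0.1674 0.112 ]
 [0.5248 0.0542 0.112 ]] 0.11439702283772597
fence back [[0.552  0.1678 0.112 ]
 [0.5349 0.0536 0.112 ]] 0.115445300957392
shaft [[0.56347575 0.18974674 0.098     ]] armtip [[0.51209766 0.17486638 0.098     ]]
```

Jig, averaged from the lip, fence, plate and shaft: origin about (0.503, 0.128), yaw about −8.15°, arm about −0.42 rad. All the sizes agree with those given. Blank: centre (0.537, −0.284), long axis about 82°. I'll write a planner that turns targets into row numbers and cross-check the blank's yaw in the side view.

```bash
cat >> h.py <<'E'
from scipy.spatial.transform import Rotation as Ro
def down(yaw): return Ro.from_euler('xyz',[180,0,yaw],degrees=True)
def plan(pos,R,p0=None,R0=None):
    o=sensors.get_obs()
    p0=o["tool_pos"] if p0 is None else np.array(p0)
    R0=Ro.from_euler('xyz',o["orientation"],degrees=True) if R0 is None else R0
    d=R0.inv().apply(np.array(pos)-p0)*100; w=(R0.inv()*R).as_rotvec()
    print("shift cm",d.round(2),"rotvec",w.round(3),"dist",np.linalg.norm(d).round(1),"deg",np.degrees(np.linalg.norm(w)).round(1))
    return d,w
JO=np.array([.503,.1283,0]); JR=Ro.from_euler('z',-8.15,degrees=True)
def jig(p): return JO+JR.apply(p)
E
python3 - <<'E'
from h import *
t=snap("top"); s=snap("side")
crop(s,305,210,60,55,10,"c_side_bl")
plan([.537,-.284,.16],down(-97.7))
plan([.537,-.284,.16],down(-97.7)*Ro.from_rotvec([0,.35,0]))
for im,x0,y0,k in((t,360,220,8),):
    c=cv2.resize(im["frame"][y0:y0+60,x0:x0+100],None,fx=k,fy=k,interpolation=cv2.INTER_CUBIC)
    m=(cv2.cvtColor(c,cv2.COLOR_RGB2HSV)[:,:,2]>200).astype(np.uint8)
    ct=max(cv2.findContours(m,0,2)[0],key=cv2.contourArea).reshape(-1,2)
    W=onplane(im,(ct+.5)/k-.5+[x0,y0],.04)[:,:2]
    c0=np.array([.537,-.284]);u=np.array([np.sin(np.radians(7.7)),np.cos(np.radians(7.7))]);v=np.array([u[1],-u[0]])
    a=(W-c0)@u;b=(W-c0)@v
    for sg in(1,-1):
        S=W[(b*sg>.015)&(abs(a)<.065)]; l=cv2.fitLine(S.astype(np.float32),cv2.DIST_HUBER,0,.01,.01).ravel(); print(np.degrees(np.arctan2(l[1],l[0])),((S-c0)@v).mean())
    for sg in(1,-1):
        S=W[(a*sg>.05)&(abs(b)<.02)]; l=cv2.fitLine(S.astype(np.float32),cv2.DIST_HUBER,0,.01,.01).ravel(); print(np.degrees(np.arctan2(l[1],l[0])),((S-c0)@u).mean())
# side prediction check
print(proj(s,[[.537+ (a*u+b*v)[0], -.284+(a*u+b*v)[1], .04] for a in(.075,-.075) for b in(.027,-.027)]))
E
```

```text
shift cm [-39.21  21.09   6.64] rotvec [ 0.     0.    -1.054] dist 45.0 deg 60.4
shift cm [-39.21  21.09   6.64] rotvec [ 0.185  0.317 -1.042] dist 45.0 deg 63.3
80.840935 0.026464208689587442
81.057396 -0.02716172079311932
-9.219669 0.0745372669048647
-8.35202 -0.07490798661242162
[[313.89075329 239.95538628]
 [334.69018989 242.73775155]
 [329.87095612 221.20522728]
 [348.69196564 223.5097548 ]]
```

View pics/c_side_bl.png

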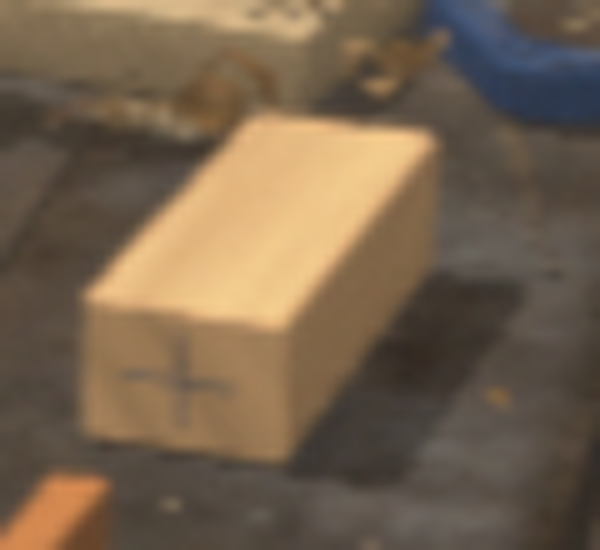

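The side crop shows the blank's top corners at about (313,239), (333,242), (331,221) and (348,223), within about 1 px of the prediction, so the blank pose is confirmed (long axis at 81°). I'll move above it with a small tilt that also reveals the wrist's signs.

Call:
move_arm --pt "8.7 -4.9 2.6 0.8 0.02 0.04 -0.13" --pt "8.7 -9.8 5.3 1.6 0.045 0.08 -0.255" --pt "8.7 -14.7 7.9 2.5 0.07 0.12 -0.38" --pt "8.7 -19.6 10.5 3.3 0.09 0.16 -0.51" --pt "8.7 -24.5 13.2 4.1 0.115 0.2 -0.64" --pt "8.7 -29.4 15.8 5.0 0.14 0.24 -0.765" --pt "8.7 -34.3 18.5 5.8 0.16 0.28 -0.89" --pt "8.7 -39.2 21.1 6.6 0.18 0.318 -1.02"

```text
clock: 1.4
tool_pos: [0.5382, -0.2823, 0.1607]
orientation: [-180.0, -20.1, -98.7]
force: [0.8, -0.9, -0.5]
opening: 0.0868
```

Run:
```python
from h import *
o=sensors.get_obs(); print(o["clock"],o["joint_pos"].round(2),o["tool_pos"].round(4),o["orientation"].round(2))
plan([.5365,-.284,.10],down(-99)); plan([.5365,-.284,.006],down(-99))
```

```text
1.4 [  2.05  15.56 -28.29  25.07 -52.82 -27.25] [ 0.5382 -0.2823  0.1607] [-180.    -20.1   -98.73]
shift cm [-1.9   0.14  5.77] rotvec [-0.001 -0.351  0.005] dist 6.1 deg 20.1
shift cm [-5.13  0.14 14.6 ] rotvec [-0.001 -0.351  0.005] dist 15.5 deg 20.1
```

```bash
cat > data.py <<'E'
import numpy as np
D=[([-51.56,20.592,.633,-.021,-70.136,-16.507],[.25192,-.62569,.22561],[179.904,-.008,-158.074])]
E
python3 - <<'E'
from h import *
import itertools
from data import D
o=sensors.get_obs()
D.append((list(o["joint_pos"].round(3)),list(o["tool_pos"].round(5)),list(o["orientation"].round(3))))
open("data.py","w").write("import numpy as np\nD="+repr([(list(map(float,a)),list(map(float,b)),list(map(float,c))) for a,b,c in D])+"\n")
R=[Ro.from_euler('xyz',d[2],degrees=True) for d in D]
res=[]
for ax in itertools.product('y','y','xyz','xyz','xyz'):
  for sg in itertools.product((1,-1),repeat=5):
    rel=[]
    # R = C(q) * T , T const: check C0^-1 R0 == C1^-1 R1
    for d,r in zip(D,R):
        q=np.array(d[0]); C=Ro.from_euler('z',q[0],degrees=True)
        for a,g,x in zip(ax,sg,q[1:]): C=C*Ro.from_euler(a,g*x,degrees=True)
        rel.append(C.inv()*r)
    e=np.degrees((rel[0].inv()*rel[1]).magnitude()); res.append((e,ax,sg,rel[0].as_euler('xyz',degrees=True).round(1)))
res.sort(key=lambda x:x[0])
for r in res[:8]: print(r)
E
```

```text
(np.float64(0.0006849844010640187), ('y', 'y', 'x', 'y', 'x'), (1, -1, -1, -1, -1), array([-90.,  -0., -90.]))
(np.float64(2.9854645776473343), ('y', 'y', 'y', 'x', 'y'), (-1, 1, 1, -1, -1), array([-134.9,  -55.1, -155.8]))
(np.float64(5.490022274316662), ('y', 'y', 'x', 'y', 'y'), (-1, -1, -1, -1, 1), array([-148.8,    8.7, -104.1]))
(np.float64(6.206873670695002), ('y', 'y', 'y', 'x', 'z'), (1, -1, -1, -1, 1), array([-130.2,  -60.3, -106.1]))
(np.float64(7.042197421861867), ('y', 'y', 'y', 'x', 'z'), (1, 1, 1, -1, 1), array([-129.5,  -60.1, -105.6]))
(np.float64(7.9578801867462925), ('y', 'y', 'y', 'x', 'z'), (-1, -1, -1, -1, -1), array([-154.8,  -69.5, -155.7]))
(np.float64(9.364252691472965), ('y', 'y', 'y', 'x', 'y'), (-1, -1, -1, -1, -1), array([-135.7,  -55.4, -156.2]))
(np.float64(9.699409032223095), ('y', 'y', 'y', 'x', 'x'), (1, -1, -1, -1, 1), array([-142.9,  -45.6, -112.4]))
```

Call:
move_arm --pt "8.7 -0.6 0.05 1.9 0 -0.117 0.001" --pt "8.7 -1.2 0.1 3.8 0 -0.234 0.003" --pt "8.7 -1.9 0.14 5.8 0 -0.351 0.005" --pt "8.7 -2.6 0.14 7.8 0 -0.351 0.005" --pt "8.7 -3.4 0.14 9.9 0 -0.351 0.005" --pt "8.7 -4.2 0.14 12.0 0 -0.351 0.005" --pt "8.7 -4.8 0.14 13.7 0 -0.351 0.005" --pt "8.7 -5.1 0.14 14.6 0 -0.351 0.005"

```text
clock: 2.4
tool_pos: [0.5348, -0.2858, 0.005]
orientation: [180.0, 0.1, -99.3]
force: [-0.5, 0.8, -0.5]
opening: 0.0872
```

```bash
cat >> h.py <<'E'
def rec(show=True):
    import data
    o=sensors.get_obs()
    data.D.append(tuple([float(x) for x in o[k]] for k in("joint_pos","tool_pos","orientation")))
    open("data.py","w").write("D="+repr(data.D)+"\n")
    if show: print(o["clock"],o["joint_pos"].round(1),o["tool_pos"].round(4),o["orientation"].round(2),o["opening"],o["force"].round(1))
    return o
E
python3 - <<'E'
from h import *
rec()
E
```

```text
2.4 [ -9.7  27.  -22.2  -0.1 -40.7   0.5] [ 0.5348 -0.2858  0.005 ] [ 1.7998e+02  8.0000e-02 -9.9290e+01] 0.08717452932015439 [-0.5  0.8 -0.5]
```

Call:
move_arm --pt "3.0 0 0 0 0 0 0" --pt "3.0 0 0 0 0 0 0" --pt "3.0 0 0 0 0 0 0" --pt "3.0 0 0 0 0 0 0" --pt "3.0 0 0 -1.5 0 0 0" --pt "3.0 0 0 -4.5 0 0 0" --pt "3.0 0 0 -8.0 0 0 0" --pt "3.0 0 0 -11.5 0 0 0"

```text
clock: 3.4
tool_pos: [0.5347, -0.2859, 0.1228]
orientation: [-180.0, 0.1, -99.3]
force: [0.7, -0.1, -1.8]
opening: 0.0537
```

Run:
```python
from h import *
rec()
from scipy.optimize import least_squares
from data import D
def E_(a,x): return Ro.from_euler(a,x,degrees=True)
def fk(p,q):
    e=np.array([p[0],0,0]); c=np.array([p[1],p[2],p[3]]); b=np.array([0,0,p[4]]); a=np.array([p[5],0,p[6]])
    v=E_('y',-q[4]).apply(e); v=E_('x',-q[3]).apply(v)+c; v=E_('y',-q[2]).apply(v)+b; v=E_('y',q[1]).apply(v)+a
    return E_('z',q[0]).apply(v)
r=least_squares(lambda p:np.concatenate([(fk(p,d[0])-d[1]) for d in D])*1000,[.3,.4,-.19,0,.4,0,.3])
print(r.x.round(4),r.fun.reshape(-1,3).round(2));
```

```text
3.4 [ -9.7  19.  -16.1  -0.1 -54.9   0.5] [ 0.5347 -0.2859  0.1228] [-1.7996e+02  9.0000e-02 -9.9290e+01] 0.053700507365718624 [ 0.7 -0.1 -1.8]
[ 0.3408  0.3952 -0.1904  0.0257  0.4458  0.1062  0.2615] [[ -1.42   4.03   1.69]
 [-20.85  -4.83 -45.07]
 [ 10.68  -0.46  30.08]
 [ 14.46  -1.12  13.3 ]]
```

Run:
```python
from h import *
from scipy.optimize import least_squares
from data import D
def E_(a,x): return Ro.from_euler(a,x,degrees=True)
def fk(p,q):
    e=np.array([p[0],0,0]); d=np.array([0,p[8],p[9]]); c=np.array([p[1],p[2],p[3]]); b=np.array([p[7],0,p[4]]); a=np.array([p[5],0,p[6]])
    v=E_('y',-q[4]).apply(e)+d; v=E_('x',-q[3]).apply(v)+c; v=E_('y',-q[2]).apply(v)+b; v=E_('y',q[1]).apply(v)+a
    return E_('z',q[0]).apply(v)
x0=np.array([.3,.4,-.1,0,.4,0,.3,0,-.1,0])
for w in(.1,3,):
    r=least_squares(lambda p:np.concatenate([np.concatenate([(fk(p,d[0])-d[1]) for d in D])*1000,w*(p-x0)]),x0)
    print(r.x.round(4),r.fun[:-10].reshape(-1,3).round(2))
```

```text
[ 0.3781  0.4636 -0.     -0.      0.6016  0.      0.1988 -0.     -0.1918
  0.    ] [[-0. -0. -0.]
 [-0. -0. -0.]
 [-0.  0.  0.]
 [ 0.  0.  0.]]
[ 3.786e-01  4.635e-01 -1.000e-04 -4.000e-04  6.011e-01  0.000e+00
  1.998e-01  2.000e-04 -1.917e-01  5.000e-04] [[-0.01  0.01 -0.  ]
 [-0.   -0.   -0.  ]
 [-0.02  0.    0.  ]
 [ 0.03 -0.01  0.  ]]
```

The kinematic model fits all the readings to 0.03 mm, including a 0.19 m lateral wrist offset. Next I'll look for a reachable "tool level" pose with J4 ≈ −90, where the forearm is high, and check the path to it.

```bash
cat >> h.py <<'E'
from scipy.optimize import least_squares
LO=np.array([-176.03,-82.01,-58.28,-173.87,-174.79,-173.66]);HI=np.array([176.03,121.73,71.71,95.51,-.11,173.66])
def E_(a,x): return Ro.from_euler(a,x,degrees=True)
T_=Ro.from_euler('xyz',[-90,0,-90],degrees=True)
def fk(q):
    v=E_('y',-q[4]).apply([.3781,0,0])+[0,-.1918,0]; v=E_('x',-q[3]).apply(v)+[.4636,0,0]; fw=None
    v=E_('y',-q[2]).apply(v)+[0,0,.6016]; v=E_('y',q[1]).apply(v)+[0,0,.1988]
    R=E_('z',q[0])*E_('y',q[1]-q[2])*E_('x',-q[3])*E_('y',-q[4])*E_('x',-q[5])*T_
    return E_('z',q[0]).apply(v),R
def ik(p,R,q0):
    q0=np.clip(q0,LO+.01,HI-.01)
    f=lambda q:np.r_[(fk(q)[0]-p)*100,(fk(q)[1].inv()*R).as_rotvec()*30]
    r=least_squares(f,q0,bounds=(LO,HI)); return r.x,np.abs(r.fun).max()
def wrist(q): # forearm end & J5 point
    v=E_('y',-q[2]).apply([.4636,0,0])+[0,0,.6016]; a=E_('z',q[0]).apply(E_('y',q[1]).apply(v)+[0,0,.1988])
    v=E_('y',-q[2]).apply(E_('x',-q[3]).apply([0,-.1918,0])+[.4636,0,0])+[0,0,.6016]; b=E_('z',q[0]).apply(E_('y',q[1]).apply(v)+[0,0,.1988])
    return a,b
E
python3 - <<'E'
from h import *
q0=sensors.get_obs()["joint_pos"]
print(fk(q0)[0])
for (x,y) in [(.5347,-.2859),(.5,-.2),(.55,-.2),(.6,-.25),(.5,-.3)]:
  for yaw in(-150,-130,-115,-99.3,-80,-60):
    q=q0;ok=0;seq=[]
    for f in np.linspace(0,1,10)[1:]:
        p=np.array([.5347,-.2859,.1228])*(1-f)+f*np.array([x,y,.1]); y_=-99.3+f*(yaw+99.3)
        q,e=ik(p,down(y_)*Ro.from_rotvec([0,-np.pi/2*f,0]),q); seq.append(q)
        if e>.1: break
    if e<.1:
        a,b=wrist(q); print(x,y,yaw,"OK",q.round(0),"fore",a.round(2),"J5",b.round(2),"maxstep",np.abs(np.diff(seq,axis=0)).max(0).round(0))
    else: print(x,y,yaw,"fail at",f.round(2),e.round(2),q.round(0))
E
```

```text
[ 0.53469578 -0.28587834  0.12274262]
0.5347 -0.2859 -150 OK [-65.  49. -11. -86. -92.  60.] fore [ 0.29 -0.62  0.2 ] J5 [ 0.21 -0.47  0.1 ] maxstep [ 7.  7.  5. 11.  6.  9.]
0.5347 -0.2859 -130 OK [ -59.   52.    4.  -76. -102.   50.] fore [ 0.4  -0.67  0.22] J5 [ 0.29 -0.58  0.1 ] maxstep [ 7.  5.  5. 10.  6.  7.]
0.5347 -0.2859 -115 OK [ -54.   56.   15.  -70. -112.   45.] fore [ 0.5  -0.69  0.24] J5 [ 0.37 -0.63  0.1 ] maxstep [ 7.  5.  6. 10.  7.  8.]
0.5347 -0.2859 -99.3 OK [ -49.   60.   26.  -65. -122.   41.] fore [ 0.6  -0.68  0.25] J5 [ 0.47 -0.66  0.1 ] maxstep [ 7.  5.  7. 10.  8. 10.]
0.5347 -0.2859 -80 OK [ -42.   65.   39.  -61. -135.   38.] fore [ 0.72 -0.64  0.25] J5 [ 0.6  -0.66  0.1 ] maxstep [ 6.  6.  7.  9. 10. 11.]
0.5347 -0.2859 -60 OK [ -34.   69.   49.  -55. -147.   40.] fore [ 0.83 -0.55  0.25] J5 [ 0.72 -0.61  0.1 ] maxstep [ 6.  7.  8.  8. 11. 13.]
0.5 -0.2 -150 OK [-64.  48. -22. -86. -91.  70.] fore [ 0.26 -0.55  0.17] J5 [ 0.17 -0.39  0.1 ] maxstep [ 7.  8.  4. 11.  7. 12.]
0.5 -0.2 -130 OK [-57.  49.  -8. -75. -99.  59.] fore [ 0.38 -0.59  0.2 ] J5 [ 0
[... 2342 characters left out ...]
 4. 11.  6.  9.]
0.5 -0.3 -130 OK [ -62.   52.    3.  -73. -104.   51.] fore [ 0.37 -0.69  0.22] J5 [ 0.26 -0.59  0.1 ] maxstep [ 7.  5.  5. 10.  6.  8.]
0.5 -0.3 -115 OK [ -56.   55.   14.  -68. -113.   46.] fore [ 0.47 -0.7   0.23] J5 [ 0.34 -0.64  0.1 ] maxstep [ 7.  5.  6. 10.  7.  9.]
0.5 -0.3 -99.3 OK [ -51.   59.   24.  -63. -123.   43.] fore [ 0.57 -0.69  0.24] J5 [ 0.44 -0.67  0.1 ] maxstep [ 7.  5.  6.  9.  8. 10.]
0.5 -0.3 -80 OK [ -43.   64.   36.  -58. -135.   42.] fore [ 0.69 -0.65  0.24] J5 [ 0.57 -0.67  0.1 ] maxstep [ 7.  6.  7.  9. 10. 11.]
0.5 -0.3 -60 OK [ -35.   68.   44.  -49. -146.   46.] fore [ 0.81 -0.56  0.23] J5 [ 0.69 -0.63  0.1 ] maxstep [ 6.  7.  8.  8. 11. 13.]
```

Run:
```python
from h import *
o=sensors.get_obs();q=o["joint_pos"]; p0=o["tool_pos"];R0=down(-99.3)
def pose(f): 
    z=.1228+.03*min(1,f*3)
    p=np.array([p0[0]*(1-f)+.54*f,p0[1]*(1-f)-.26*f,z]); return p,down(-99.3-50.7*f)*Ro.from_rotvec([0,-np.pi/2*f,0])
lq=q
for base,fs in((0,np.arange(1,9)/16),(.5,.5+np.arange(1,9)/16)):
    pb,Rb=pose(base) 
    if base==0: pb,Rb=p0,R0
    for f in fs:
        p,R=pose(f); d=Rb.inv().apply(p-pb)*100; w=(Rb.inv()*R).as_rotvec()
        q,e=ik(p,R,q); print([3.0]+d.round(1).tolist()+w.round(3).tolist(),"dq",np.abs(q-lq).max().round(1)); lq=q
print(q.round(1),[a.round(2) for a in wrist(q)])
q,e=ik([.54,-.26,.073],R,q); print(q.round(1),e)
t=snap("top");s=snap("side")
print(onplane(t,[[322,317]],.029),onplane(t,[[334,190]],.019))
crop(s,300,130,170,150,4,"held1")
```

```text
[3.0, -0.2, -0.0, -0.6, 0.003, -0.098, 0.055] dq 6.5
[3.0, -0.3, -0.0, -1.1, 0.011, -0.196, 0.11] dq 6.1
[3.0, -0.5, -0.0, -1.7, 0.024, -0.294, 0.165] dq 5.9
[3.0, -0.7, -0.0, -2.2, 0.043, -0.391, 0.218] dq 5.7
[3.0, -0.8, -0.0, -2.8, 0.068, -0.488, 0.271] dq 5.6
[3.0, -1.0, -0.0, -3.0, 0.098, -0.584, 0.322] dq 5.6
[3.0, -1.2, -0.0, -3.0, 0.133, -0.678, 0.372] dq 5.6
[3.0, -1.3, -0.1, -3.0, 0.174, -0.772, 0.419] dq 5.6
[3.0, -0.1, 0.1, 0.1, 0.041, -0.098, 0.037] dq 5.5
[3.0, -0.2, 0.1, 0.2, 0.086, -0.196, 0.07] dq 5.5
[3.0, -0.3, 0.2, 0.3, 0.134, -0.294, 0.099] dq 5.4
[3.0, -0.4, 0.3, 0.4, 0.185, -0.391, 0.124] dq 5.2
[3.0, -0.5, 0.3, 0.5, 0.24, -0.488, 0.144] dq 5.1
[3.0, -0.6, 0.4, 0.6, 0.297, -0.584, 0.159] dq 5.0
[3.0, -0.8, 0.5, 0.8, 0.357, -0.678, 0.169] dq 5.4
[3.0, -0.9, 0.5, 0.9, 0.419, -0.772, 0.174] dq 5.7
[-63.5  42.  -14.7 -87.  -91.9  56.8] [array([ 0.29, -0.59,  0.26]), array([ 0.21, -0.45,  0.15])]
[-63.5  51.4 -13.1 -86.9 -91.5  64.6] 8.339995360984176e-11
[[ 0.37553573 -0.08620893  0.029     ]] [[ 0.6748431  -0.11826395  0.019     ]]
```

View pics/held1.png

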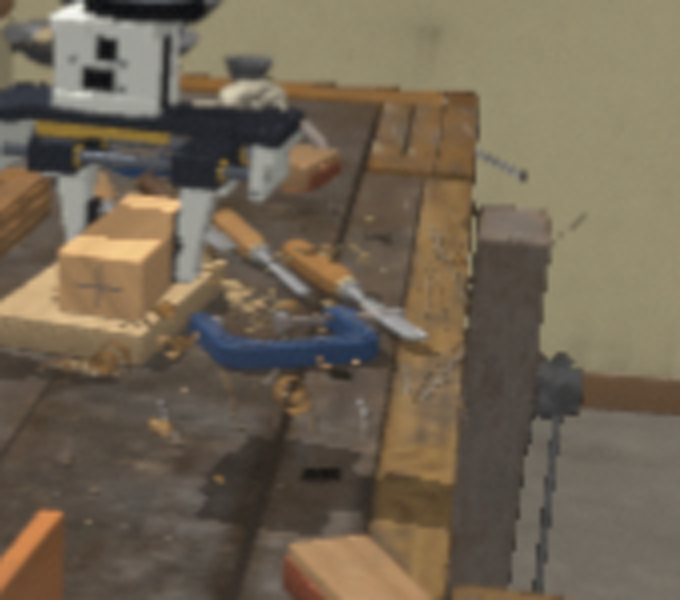

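The side crop shows the blank held level and centred between the fingers. Before swinging the wrist low, I'll check where the grey vise post seen beside the bench really is.

Run:
```python
from h import *
t=snap("top","t1");s=snap("side")
print(onplane(t,[[530,345],[640,375],[300,340],[345,370],[420,335],[530,350]],0.0).round(3))
X=onplane(t,[[530,350],[635,350],[300,340],[345,370]],0.0); print(proj(s,X).round(0))
print("side px of (.3,y,0),(.36,y,0)", proj(s,[[.3,-.45,0],[.36,-.45,0],[.21,-.45,.0],[.38,-.8,0],[.29,-.59,.1]]).round(0))
print("post top corners if z=0:", onplane(s,[[420,182],[437,182],[422,187],[438,187]],0.0).round(3))
```

```text
[[ 0.312 -0.556  0.   ]
 [ 0.249 -0.786  0.   ]
 [ 0.324 -0.036  0.   ]
 [ 0.257 -0.137  0.   ]
 [ 0.334 -0.31   0.   ]
 [ 0.301 -0.555  0.   ]]
[[417. 219.]
 [415. 199.]
 [415. 297.]
 [443. 279.]]
side px of (.3,y,0),(.36,y,0) [[419. 231.]
 [399. 229.]
 [450. 233.]
 [393. 196.]
 [424. 186.]]
post top corners if z=0: [[ 0.273 -1.033  0.   ]
 [ 0.203 -1.052  0.   ]
 [ 0.269 -0.955  0.   ]
 [ 0.205 -0.973  0.   ]]
```

View pics/t1.png

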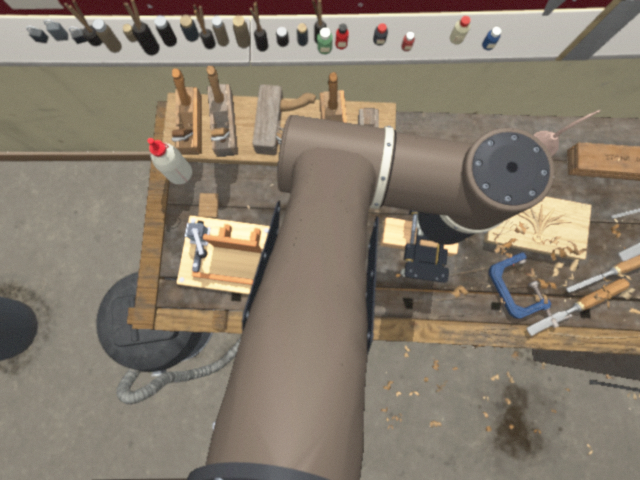

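Run:
```python
import cv2
t=cv2.imread("pics/top0.png");s=cv2.imread("pics/side0.png")
cv2.imwrite("pics/v_top.png",cv2.resize(t[310:420,480:640],None,fx=4,fy=4,interpolation=2))
cv2.imwrite("pics/v_side.png",cv2.resize(s[150:300,370:470],None,fx=4,fy=4,interpolation=2))
```

```text
(no output)
```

View pics/v_top.png

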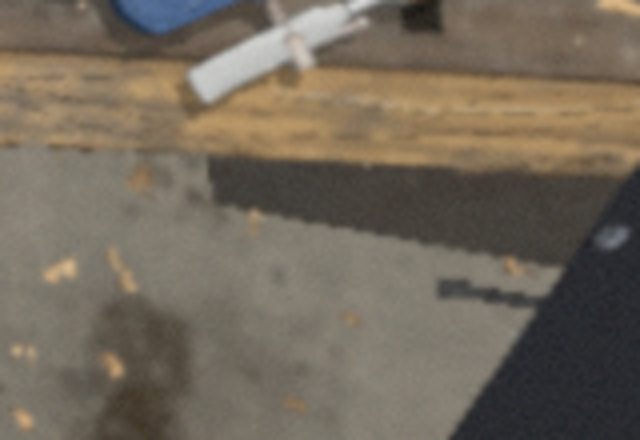

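View pics/v_side.png

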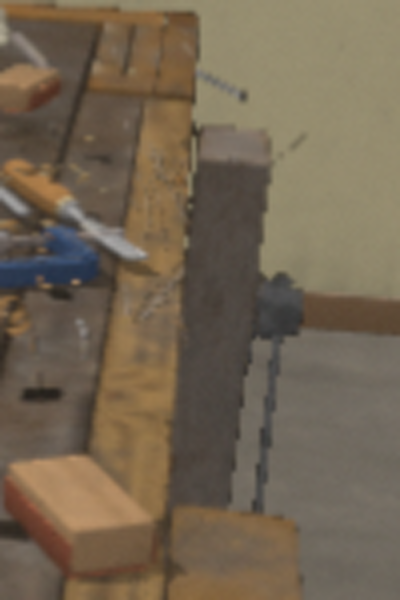

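The dark strip is a shadow on the floor, and the vise post is at y ≈ −1.0, well away. Swinging now.

Call:
move_arm --pt "3.0 -0.2 0 -0.6 0.003 -0.098 0.055" --pt "3.0 -0.3 0 -1.1 0.011 -0.196 0.11" --pt "3.0 -0.5 0 -1.7 0.024 -0.294 0.165" --pt "3.0 -0.7 0 -2.2 0.043 -0.391 0.218" --pt "3.0 -0.8 0 -2.8 0.068 -0.488 0.271" --pt "3.0 -1.0 0 -3.0 0.098 -0.584 0.322" --pt "3.0 -1.2 0 -3.0 0.133 -0.678 0.372" --pt "3.0 -1.3 -0.1 -3.0 0.174 -0.772 0.419"

```text
clock: 4.6
tool_pos: [0.5377, -0.2731, 0.1499]
orientation: [179.9, 45.3, -124.8]
force: [-1.4, -0.6, -3.1]
opening: 0.0536
```

Call:
move_arm --pt "3.0 -0.1 0.1 0.1 0.041 -0.098 0.037" --pt "3.0 -0.2 0.1 0.2 0.086 -0.196 0.07" --pt "3.0 -0.3 0.2 0.3 0.134 -0.294 0.099" --pt "3.0 -0.4 0.3 0.4 0.185 -0.391 0.124" --pt "3.0 -0.5 0.3 0.5 0.24 -0.488 0.144" --pt "3.0 -0.6 0.4 0.6 0.297 -0.584 0.159" --pt "3.0 -0.8 0.5 0.8 0.357 -0.678 0.169" --pt "3.0 -0.9 0.5 0.9 0.419 -0.772 0.174"

```text
clock: 5.6
tool_pos: [0.5409, -0.2602, 0.1501]
orientation: [34.2, 89.8, 64.1]
force: [-0.0, 0.7, -1.9]
opening: 0.0542
```

Run:
```python
from h import *
o=rec()
R=Ro.from_euler('xyz',o["orientation"],degrees=True); print(R.as_matrix().round(3))
s=snap("side","s2"); crop(s,250,120,200,150,4,"s2c")
plan([.54,-.26,.085],down(-150)*Ro.from_rotvec([0,-np.pi/2,0]))
```

```text
5.6 [-63.5  42.5 -14.7 -87.2 -92.   57.1] [ 0.5409 -0.2602  0.1501] [34.2  89.8  64.07] 0.05415710838250758 [-0.   0.7 -1.9]
[[ 0.002 -0.498  0.867]
 [ 0.003  0.867  0.498]
 [-1.     0.002  0.003]]
shift cm [ 6.25 -0.18 -0.08] rotvec [-0.006  0.007 -0.01 ] dist 6.3 deg 0.8
```

View pics/s2c.png

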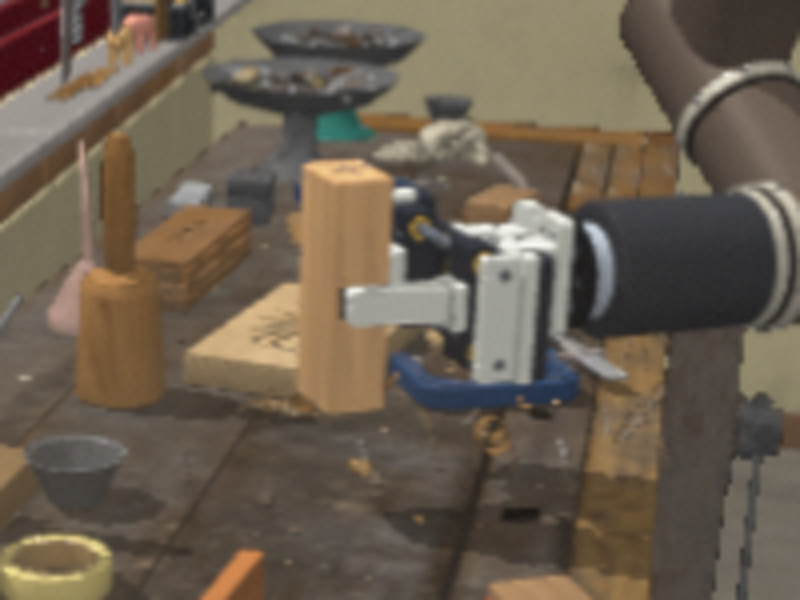

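The blank is held upright (body at about (345,285) in the crop) and clear of the bench. Lowering it.

Call:
move_arm --pt "3.0 1.0 0 0 0 0 0" --pt "3.0 2.2 0 0 0 0 0" --pt "3.0 3.5 0 0 0 0 0" --pt "3.0 4.8 0 0 0 0 0" --pt "3.0 6.0 0 0 0 0 0" --pt "3.0 6.8 0 0 0 0 0" --pt "3.0 7.2 0 0 0 0 0" --pt "3.0 7.4 0 0 0 0 0"

```text
clock: 6.65
tool_pos: [0.5413, -0.26, 0.0768]
orientation: [27.0, 89.9, 57.0]
force: [-0.5, -0.5, -1.8]
opening: 0.0539
```

Run:
```python
from h import *
o=rec()
s=snap("side","s3"); crop(s,280,140,120,110,6,"s3c")
```

```text
6.65 [-63.4  51.  -13.1 -87.  -91.5  64.2] [ 0.5413 -0.26    0.0768] [27.   89.92 57.04] 0.05386883432894217 [-0.5 -0.5 -1.8]
```

View pics/s3c.png

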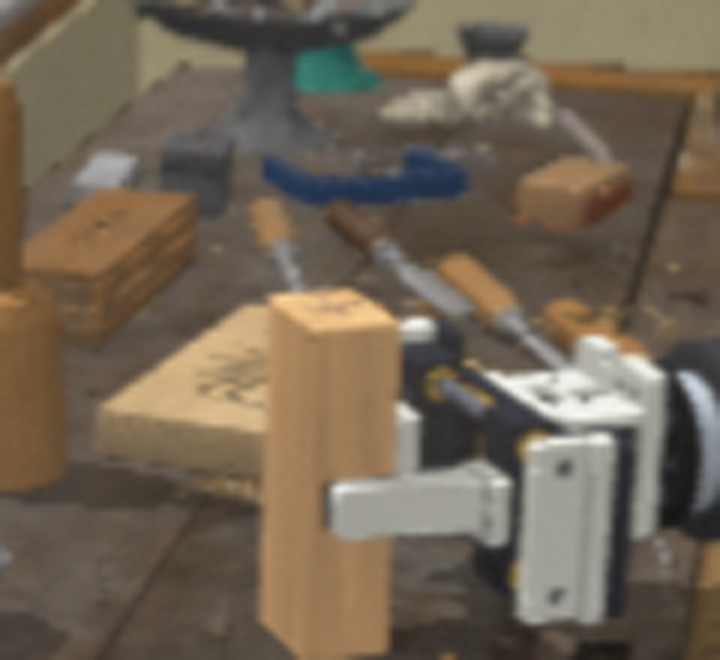

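Call:
move_arm --pt "3.0 0.1 0 0 0 0 0" --pt "3.0 0.2 0 0 0 0 0" --pt "3.0 0.25 0 0 0 0 0" --pt "3.0 0.3 0 0 0 0 0" --pt "3.0 0.3 0 0 0 0 0" --pt "3.0 0.3 0 0 0 0 0" --pt "3.0 0.3 0 0 0 0 0" --pt "3.0 0.3 0 0 0 0 0"

```text
clock: 7.7
tool_pos: [0.5413, -0.2599, 0.074]
orientation: [23.7, 89.9, 53.8]
force: [0.6, -0.3, -2.3]
opening: 0.0542
```

Call:
move_arm --pt "3.0 0.1 0 0 0 0 0" --pt "3.0 0.1 0 0 0 0 0" --pt "3.0 0.15 0 0 0 0 0" --pt "3.0 0.15 0 0 0 0 0" --pt "3.0 0.2 0 0 0 0 0" --pt "3.0 0.2 0 0 0 0 0" --pt "3.0 0.2 0 0 0 0 0" --pt "3.0 0.2 0 0 0 0 0"

```text
clock: 8.7
tool_pos: [0.5413, -0.2599, 0.0733]
orientation: [-5.4, 89.8, 24.6]
force: [-2.4, -0.8, 8.5]
opening: 0.0535
```

Run:
```python
from h import *
o=rec(); print(o["moment"])
s=snap("side","s4"); crop(s,280,170,120,90,6,"s4c")
```

```text
8.7 [-63.4  51.5 -13.  -87.  -91.6  64.6] [ 0.5413 -0.2599  0.0733] [-5.44 89.8  24.61] 0.053508801429806865 [-2.4 -0.8  8.5]
[-0.38365016  0.85980745 -0.03612467]
```

View pics/s4c.png

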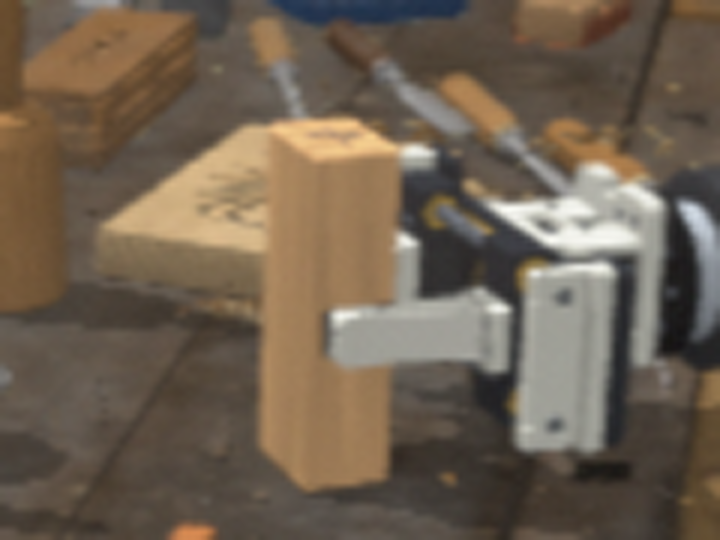

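Contact with the bench shows as about +10 N of vertical force. I'll ease off, then open.

Call:
move_arm --pt "3.0 -0.1 0 0 0 0 0" --pt "3.0 -0.1 0 0 0 0 0" --pt "6.0 -0.1 0 0 0 0 0" --pt "8.0 -0.1 0 0 0 0 0" --pt "8.7 -0.1 0 0 0 0 0" --pt "8.7 -0.1 0 0 0 0 0" --pt "8.7 -0.1 0 -0.5 0 0 0" --pt "8.7 -0.1 0 -1.5 0 0 0"

```text
clock: 9.75
tool_pos: [0.5279, -0.2675, 0.0729]
orientation: [24.7, 89.9, 54.8]
force: [-0.1, -0.3, -0.5]
opening: 0.0869
```

Run:
```python
from h import *
o=rec()
s=snap("side","s5"); crop(s,280,170,120,90,6,"s5c")
```

```text
9.75 [-64.7  51.5 -12.9 -85.8 -92.1  64.4] [ 0.5279 -0.2675  0.0729] [24.71 89.93 54.78] 0.08688377537706643 [-0.1 -0.3 -0.5]
```

View pics/s5c.png

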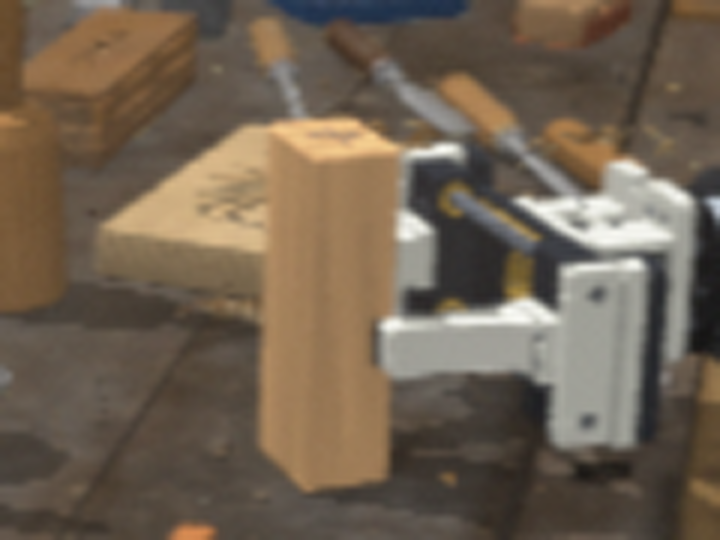

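The blank stands by itself, with the fingers clear of its sides. Retract and rise next.

Run:
```python
from h import *
o=sensors.get_obs();q=o["joint_pos"]; p0=o["tool_pos"]
RH=down(-150)*Ro.from_rotvec([0,-np.pi/2,0])
A=np.array([.4586,-.3075,.0729]);C=np.array([.4586,-.3075,.30]);Dn=np.array([.528,-.2674,.27])
R0=Ro.from_euler('xyz',o["orientation"],degrees=True); lq=q
def row(pb,Rb,p,R):
    global q,lq
    d=Rb.inv().apply(p-pb)*100; w=(Rb.inv()*R).as_rotvec(); q,e=ik(p,R,q)
    print([8.7]+d.round(1).tolist()+w.round(3).tolist(),"dq",np.abs(q-lq).max().round(1),"e",round(e,3)); lq=q
def pose(f): return C*(1-f)+Dn*f, down(-150+90*f)*Ro.from_rotvec([0,-np.pi/2*(1-f),0])
for p in [p0+(A-p0)*f for f in(.33,.66,1)]+[A+(C-A)*f for f in (.2,.4,.6,.8,1)]: row(p0,R0,p,RH)
for b in(0,.5):
    for f in b+np.arange(1,9)/16: row(*pose(b),*pose(f))
print(q.round(1))
```

```text
[8.7, -0.0, 0.0, -2.6, 0.001, 0.001, -0.0] dq 2.2 e 0.0
[8.7, -0.0, 0.0, -5.2, 0.001, 0.001, -0.0] dq 2.2 e 0.0
[8.7, -0.0, 0.0, -7.9, 0.001, 0.001, -0.0] dq 2.2 e 0.0
[8.7, -4.6, 0.0, -7.9, 0.001, 0.001, -0.0] dq 5.2 e 0.0
[8.7, -9.1, 0.0, -7.9, 0.001, 0.001, -0.0] dq 5.2 e 0.0
[8.7, -13.6, 0.0, -7.9, 0.001, 0.001, -0.0] dq 5.1 e 0.0
[8.7, -18.2, 0.0, -7.9, 0.001, 0.001, -0.0] dq 5.3 e 0.0
[8.7, -22.7, 0.0, -7.9, 0.001, 0.001, -0.0] dq 5.6 e 0.0
[8.7, 0.2, 0.0, 0.5, -0.098, 0.098, -0.005] dq 5.0 e 0.0
[8.7, 0.4, 0.0, 1.0, -0.196, 0.196, -0.019] dq 5.1 e 0.0
[8.7, 0.6, 0.0, 1.5, -0.292, 0.292, -0.043] dq 5.1 e 0.0
[8.7, 0.8, 0.0, 2.0, -0.388, 0.388, -0.077] dq 5.2 e 0.0
[8.7, 0.9, 0.0, 2.5, -0.481, 0.481, -0.12] dq 5.2 e 0.0
[8.7, 1.1, 0.0, 3.0, -0.572, 0.572, -0.173] dq 5.3 e 0.0
[8.7, 1.3, 0.0, 3.5, -0.66, 0.66, -0.236] dq 5.4 e 0.0
[8.7, 1.5, 0.0, 4.0, -0.744, 0.744, -0.308] dq 5.4 e 0.0
[8.7, -0.1, -0.4, 0.4, -0.066, 0.098, -0.073] dq 5.4 e 0.0
[8.7, -0.2, -0.7, 0.8, -0.125, 0.196, -0.152] dq 5.4 e 0.0
[8.7, -0.4, -1.1, 1.1, -0.176, 0.292, -0.237] dq 5.3 e 0.0
[8.7, -0.5, -1.4, 1.5, -0.22, 0.388, -0.329] dq 5.2 e 0.0
[8.7, -0.6, -1.8, 1.9, -0.255, 0.481, -0.425] dq 5.0 e 0.0
[8.7, -0.7, -2.1, 2.3, -0.282, 0.572, -0.527] dq 4.9 e 0.0
[8.7, -0.8, -2.5, 2.7, -0.299, 0.66, -0.633] dq 5.4 e 0.0
[8.7, -0.9, -2.8, 3.1, -0.308, 0.744, -0.744] dq 6.0 e 0.0
[ -8.   11.3  -6.3  -0.  -72.3  38. ]
```

Call:
move_arm --pt "8.7 0 0 -2.6 0 0 0" --pt "8.7 0 0 -5.2 0 0 0" --pt "8.7 0 0 -7.9 0 0 0" --pt "8.7 -4.6 0 -7.9 0 0 0" --pt "8.7 -9.1 0 -7.9 0 0 0" --pt "8.7 -13.6 0 -7.9 0 0 0" --pt "8.7 -18.2 0 -7.9 0 0 0" --pt "8.7 -22.7 0 -7.9 0 0 0"

```text
clock: 10.8
tool_pos: [0.4593, -0.3073, 0.3014]
orientation: [18.7, 89.9, 48.7]
force: [-0.6, -0.6, 0.2]
opening: 0.087
```

Run:
```python
from h import *
rec()
s=snap("side","s6"); crop(s,280,150,120,110,6,"s6c")
s=snap("top","t6"); crop(s,330,180,140,100,5,"t6c")
```

```text
10.8 [-72.3  26.4 -12.  -82.4 -99.6  39. ] [ 0.4593 -0.3073  0.3014] [18.68 89.95 48.69] 0.08695241322681954 [-0.6 -0.6  0.2]
```

View pics/s6c.png

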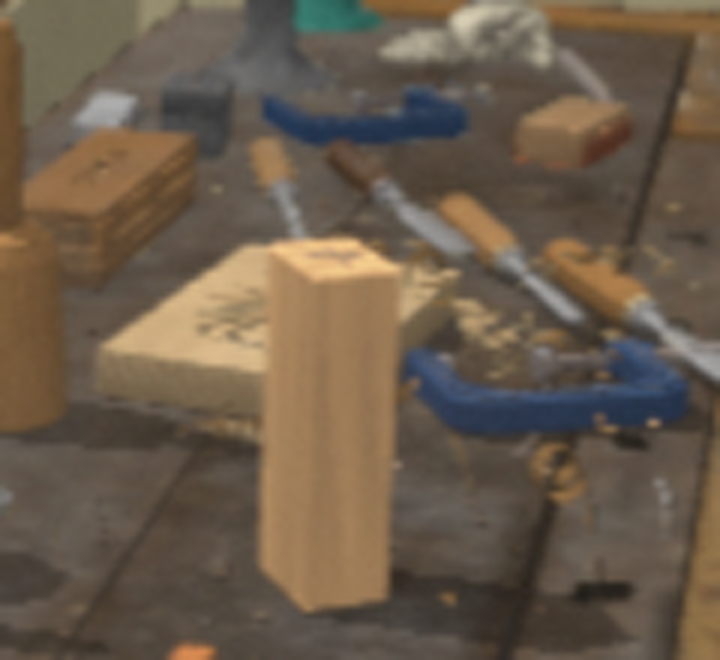

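View pics/t6c.png

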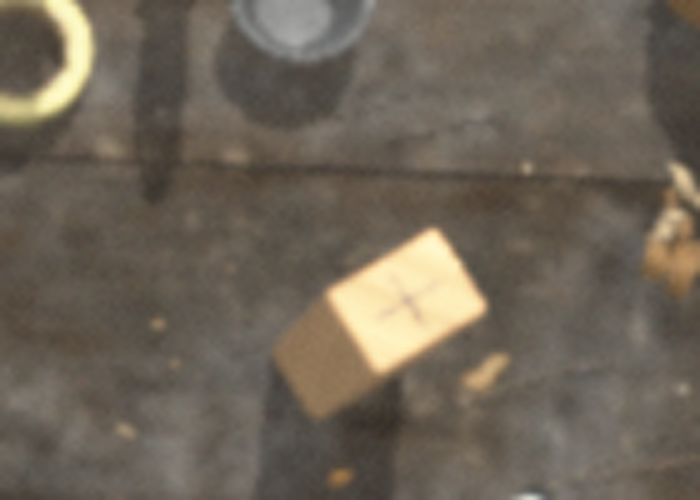

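The blank stands alone in both views. In the top crop its upper end face has corners at about (433,228), (488,304), (378,376) and (327,293).

Run:
```python
from h import *
t=snap("top")
c=cv2.resize(t["frame"][180:280,330:470],None,fx=5,fy=5,interpolation=cv2.INTER_CUBIC)
m=(c[:,:,2]>115).astype(np.uint8)&(c[:,:,0]>190); m[:, :250]=0; m[:,550:]=0; m=cv2.morphologyEx(m.astype(np.uint8),cv2.MORPH_CLOSE,np.ones((15,15)))
ct=max(cv2.findContours(m,0,2)[0],key=cv2.contourArea).reshape(-1,2)
print(cv2.minAreaRect(ct))
for pts in (ct,np.array([(433,228),(488,304),(378,376),(327,293)])):
    W=onplane(t,(pts+.5)/5-.5+[330,180],.15)[:,:2].astype(np.float32); print(cv2.minAreaRect(W))
W=onplane(t,(pts+.5)/5-.5+[330,180],.15); print(np.linalg.norm(np.roll(W,-1,0)-W,axis=1).round(4),W.mean(0))
```

```text
((405.8975524902344, 301.2286376953125), (100.12904357910156, 133.19203186035156), 58.828651428222656)
((0.5286406874656677, -0.2665551006793976), (0.040503740310668945, 0.0550214946269989), 30.79887580871582)
((0.5289620757102966, -0.2660841643810272), (0.039283085614442825, 0.05431324616074562), 32.612327575683594)
[0.038  0.0543 0.0394 0.0517] [ 0.52894932 -0.26668215  0.15      ]
```

Call:
move_arm --pt "8.7 0.2 0 0.5 -0.098 0.098 -0.005" --pt "8.7 0.4 0 1.0 -0.196 0.196 -0.019" --pt "8.7 0.6 0 1.5 -0.292 0.292 -0.043" --pt "8.7 0.8 0 2.0 -0.388 0.388 -0.077" --pt "8.7 0.9 0 2.5 -0.481 0.481 -0.12" --pt "8.7 1.1 0 3.0 -0.572 0.572 -0.173" --pt "8.7 1.3 0 3.5 -0.66 0.66 -0.236" --pt "8.7 1.5 0 4.0 -0.744 0.744 -0.308"

```text
clock: 11.95
tool_pos: [0.4943, -0.2875, 0.2832]
orientation: [179.8, 44.9, -104.9]
force: [-0.4, -0.2, -0.6]
opening: 0.0872
```

Call:
move_arm --pt "8.7 -0.1 -0.4 0.4 -0.066 0.098 -0.073" --pt "8.7 -0.2 -0.7 0.8 -0.125 0.196 -0.152" --pt "8.7 -0.4 -1.1 1.1 -0.176 0.292 -0.237" --pt "8.7 -0.5 -1.4 1.5 -0.22 0.388 -0.329" --pt "8.7 -0.6 -1.8 1.9 -0.255 0.481 -0.425" --pt "8.7 -0.7 -2.1 2.3 -0.282 0.572 -0.527" --pt "8.7 -0.8 -2.5 2.7 -0.299 0.66 -0.633" --pt "8.7 -0.9 -2.8 3.1 -0.308 0.744 -0.744"

```text
clock: 12.95
tool_pos: [0.5289, -0.2669, 0.2676]
orientation: [179.9, -0.1, -59.7]
force: [0.2, -0.3, 0.5]
opening: 0.0869
```

Top face: centre (0.5286, −0.2668), jaw axis about 30.3°, 40 × 55 mm, which matches. The tool is right above it at yaw −59.7. Descend and grip 29 mm below the top; the fingertips will then be 16 mm above the roller arm's top when the blank is on the bed.

Call:
move_arm --pt "8.7 0 0 3.0 0 0 0" --pt "8.7 0 0 6.0 0 0 0" --pt "8.7 0 0 9.0 0 0 0" --pt "8.7 0 0 12.0 0 0 0" --pt "8.7 0 0 14.5 0 0 0" --pt "8.7 0 0 16.0 0 0 0" --pt "8.7 0 0 16.5 0 0 0" --pt "8.7 0 0 16.5 0 0 0"

```text
clock: 13.95
tool_pos: [0.529, -0.2671, 0.1044]
orientation: [-180.0, 0.0, -59.9]
force: [0.7, -0.0, 0.8]
opening: 0.087
```

Call:
move_arm --pt "6.0 0 0 0 0 0 0" --pt "4.8 0 0 0 0 0 0" --pt "4.2 0 0 0 0 0 0" --pt "2.5 0 0 0 0 0 0" --pt "2.5 0 0 0 0 0 0" --pt "2.5 0 0 0 0 0 0" --pt "2.5 0 0 -0.5 0 0 0" --pt "2.5 0 0 -2.0 0 0 0"

```text
clock: 14.95
tool_pos: [0.5281, -0.2668, 0.1241]
orientation: [180.0, 0.1, -60.0]
force: [0.2, -0.4, -2.0]
opening: 0.0396
```

Run:
```python
from h import *
rec()
s=snap("side","s7"); crop(s,280,120,130,120,5,"s7c")
```

```text
14.95 [ -7.9  17.7 -17.8  -0.1 -54.6  38. ] [ 0.5281 -0.2668  0.1241] [ 1.7996e+02  1.1000e-01 -5.9960e+01] 0.039627085292926335 [ 0.2 -0.4 -2. ]
```

View pics/s7c.png

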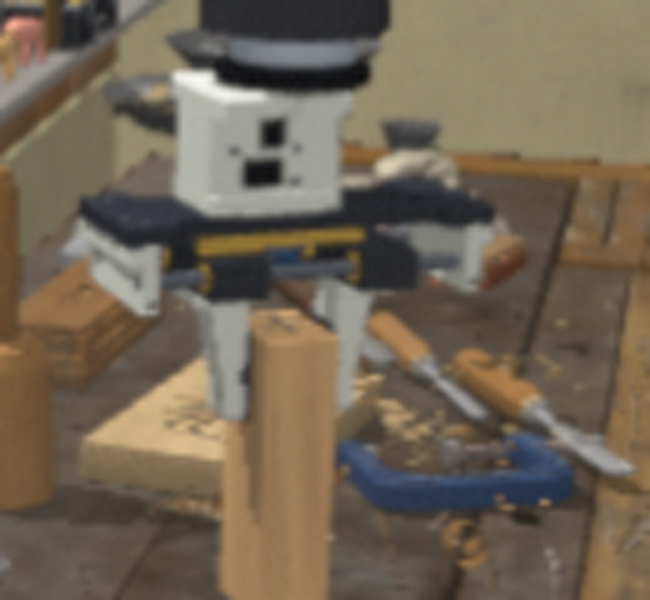

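Run:
```python
from h import *
P=jig([0,-.045,.150]); print(P)
d,w=plan(P,down(-8.15))
o=sensors.get_obs(); q=o["joint_pos"];R0=Ro.from_euler('xyz',o["orientation"],degrees=True)
for f in np.arange(1,9)/8:
    lq=q; q,e=ik(o["tool_pos"]+R0.apply(d*f/100),R0*Ro.from_rotvec(w*f),q); print((d*f).round(1),(w*f).round(3),np.abs(q-lq).max().round(1),e<.01)
print(q.round(1)); q,e=ik(jig([0,.046,.1164]),down(-8.15),q); print(q.round(1),e)
```

```text
[0.49662057 0.08375449 0.15      ]
shift cm [-32.04 -14.74  -2.31] rotvec [-0.001 -0.002 -0.904] dist 35.3 deg 51.8
[-4.  -1.8 -0.3] [-0.    -0.    -0.113] 4.5 True
[-8.  -3.7 -0.6] [-0.    -0.001 -0.226] 4.8 True
[-12.   -5.5  -0.9] [-0.    -0.001 -0.339] 5.0 True
[-16.   -7.4  -1.2] [-0.001 -0.001 -0.452] 5.1 True
[-20.   -9.2  -1.4] [-0.001 -0.001 -0.565] 5.2 True
[-24.  -11.1  -1.7] [-0.001 -0.002 -0.678] 5.2 True
[-28.  -12.9  -2. ] [-0.001 -0.002 -0.791] 5.1 True
[-32.  -14.7  -2.3] [-0.001 -0.002 -0.904] 5.0 True
[ 32.    8.2 -26.8   0.  -55.   49.9]
[ 39.7  13.5 -25.1   0.  -51.4  42.1] 1.1102230246251565e-14
```

Call:
move_arm --pt "2.5 -3.0 -1.4 -1.5 0 0 -0.09" --pt "2.5 -7.0 -3.2 -3.0 0 0 -0.2" --pt "2.5 -12.0 -5.5 -3.5 0 0 -0.339" --pt "2.5 -17.0 -7.8 -3.5 0 0 -0.48" --pt "2.5 -22.0 -10.1 -3.5 0 0 -0.62" --pt "2.5 -26.5 -12.2 -3.5 0 0 -0.748" --pt "2.5 -30.0 -13.8 -3.5 0 0 -0.85" --pt "2.5 -32.0 -14.7 -3.5 0 0 -0.904"

```text
clock: 16.0
tool_pos: [0.4898, 0.0779, 0.1603]
orientation: [179.2, 0.5, -8.0]
force: [-17.6, -25.2, 23.6]
opening: 0.0553
```

Run:
```python
from h import *
rec()
s=snap("side","s8"); crop(s,235,200,160,150,4,"s8c")
s=snap("top","t8"); crop(s,170,180,130,110,5,"t8c")
plan(jig([0,-.045,.1164]),down(-8.15))
```

```text
16.0 [ 32.    7.3 -26.5   0.3 -57.1  49.8] [0.4898 0.0779 0.1603] [179.22   0.53  -8.01] 0.05525722034917257 [-17.6 -25.2  23.6]
shift cm [ 0.52 -0.57  4.39] rotvec [0.01  0.007 0.002] dist 4.5 deg 0.7
```

View pics/s8c.png

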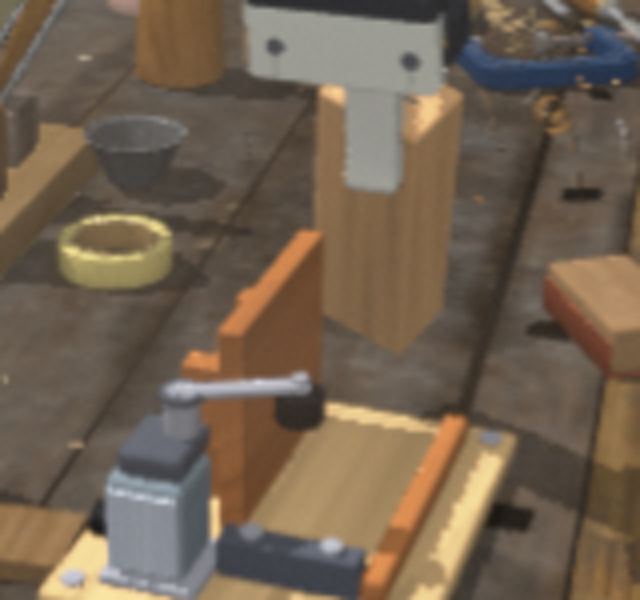

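View pics/t8c.png

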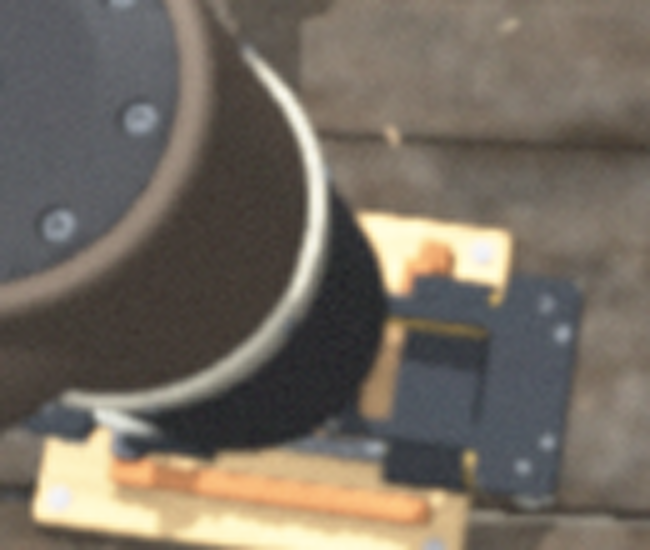

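That was a mistake. The straight path took the rotating blank into the fence's open end, and the blank twisted in the hand: it is edge-on in the side view at about (395,220), with the opening at 55 mm. Back off slowly and look.

Call:
move_arm --pt "2.5 0 0.5 0 0 0 0" --pt "2.5 0 1.0 0 0 0 0" --pt "2.5 0 2.0 0 0 0 0" --pt "2.5 0.2 3.5 0 0 0 0" --pt "2.5 0.5 5.0 0 0 0 0" --pt "2.5 1.0 6.5 0 0 0 0" --pt "2.5 1.5 8.0 0 0 0 0" --pt "2.5 2.0 9.0 0 0 0 0"

```text
clock: 17.1
tool_pos: [0.5032, -0.0094, 0.1595]
orientation: [-180.0, -0.0, -8.2]
force: [0.6, 0.5, -2.4]
opening: 0.0406
```

Run:
```python
from h import *
rec()
s=snap("side","s9"); crop(s,235,170,160,150,4,"s9c")
s=snap("top","t9"); crop(s,170,180,180,130,4,"t9c")
```

```text
17.1 [ 21.3   7.6 -26.1  -0.  -56.2  60.5] [ 0.5032 -0.0094  0.1595] [-1.7996e+02 -3.0000e-02 -8.1900e+00] 0.040587336936979954 [ 0.6  0.5 -2.4]
```

View pics/s9c.png

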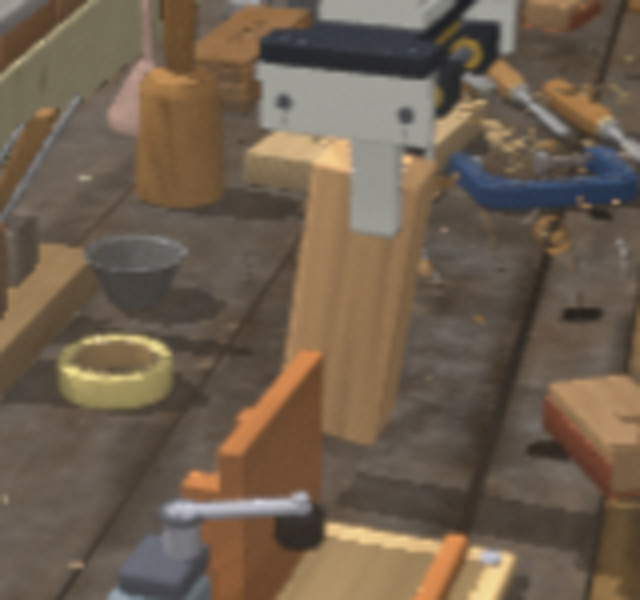

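View pics/t9c.png

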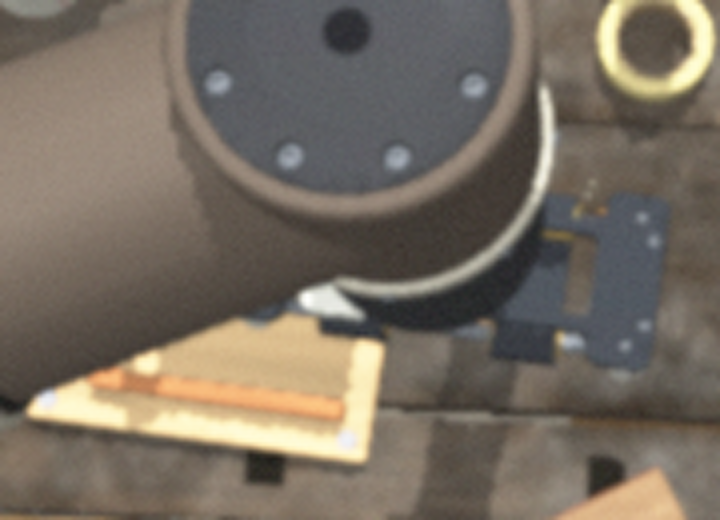

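Good luck here: with the contact gone, the blank's wide faces seated flat on the pads again (opening 40.6 mm). It now leans in the jaw plane, with its bottom shifted to the left in the side view. I'll measure the lean by casting rays onto the front wide-face plane.

Run:
```python
from h import *
s=snap("side"); crop(s,295,205,60,80,9,"s9d")
```

```text
(no output)
```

View pics/s9d.png

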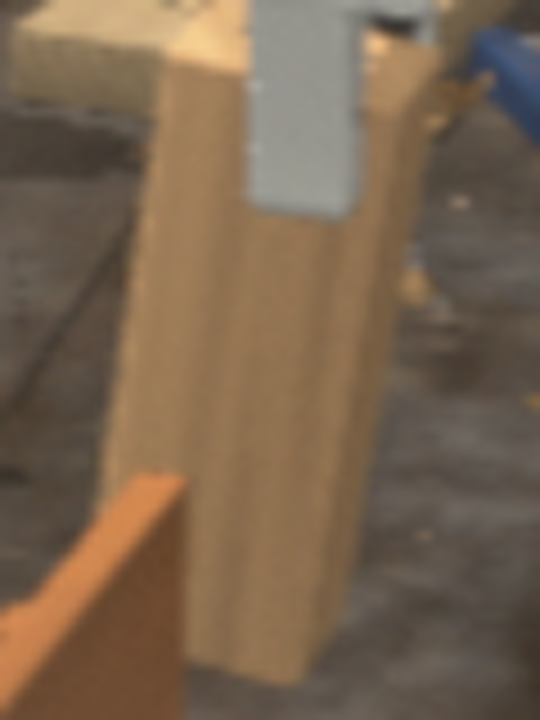

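Run:
```python
from h import *
s=snap("side"); o=sensors.get_obs()
R=Ro.from_euler('xyz',o["orientation"],degrees=True); p=o["tool_pos"]
px=np.array([(162,62),(105,480),(383,110),(305,683),(190,660)],float); px=(px+.5)/9-.5+[295,205]
c,d=ray(s,px)
n=R.apply([0,-1,0])  # towards +y world
k=(p+n*.020-c)@n/(d@n); X=c+d*k[:,None]
L=R.inv().apply(X-p)*1000; print(L.round(1)) # tool frame mm
for a,b in((0,1),(2,3)): v=L[b]-L[a]; print("lean about tool y deg",np.degrees(np.arctan2(v[0],v[2])))
print("bottom edge slope",np.degrees(np.arctan2(L[4,2]-L[3,2],L[4,0]-L[3,0])))
```

```text
[[ 36.8 -20.  -29. ]
 [ 48.4 -20.   72. ]
 [-13.  -20.  -24.2]
 [ -0.2 -20.  115.1]
 [ 27.3 -20.  113.9]]
lean about tool y deg 6.541720481998527
lean about tool y deg 5.251172585323372
bottom edge slope -2.4565987503749587
```

The lean is about 6° about the jaw axis and the grip is about 12 mm off the width centre. I'll tilt the tool by −0.10 rad so that the blank is upright, set it on the open bench here, release, and regrip squarely.

Call:
move_arm --pt "2.5 0 0 0.6 0 -0.03 0" --pt "2.5 0 0 1.4 0 -0.07 0" --pt "2.5 0 0 2.2 0 -0.1 0" --pt "2.5 0 0 3.0 0 -0.1 0" --pt "2.5 0 0 3.5 0 -0.1 0" --pt "2.5 0 0 3.8 0 -0.1 0" --pt "2.5 0 0 4.0 0 -0.1 0" --pt "2.5 0 0 4.1 0 -0.1 0"

```text
clock: 18.3
tool_pos: [0.5064, -0.0098, 0.1232]
orientation: [179.9, 5.2, -8.0]
force: [-1.5, -7.5, 32.5]
opening: 0.0405
```

Call:
move_arm --pt "2.5 0 0 0.1 0 0 0" --pt "2.5 0 0 0.2 0 0 0" --pt "2.5 0 0 0.3 0 0 0" --pt "2.5 0 0 0.4 0 0 0" --pt "2.5 0 0 0.4 0 0 0" --pt "2.5 0 0 0.4 0 0 0" --pt "2.5 0 0 0.4 0 0 0" --pt "2.5 0 0 0.4 0 0 0"

```text
clock: 19.3
tool_pos: [0.5077, -0.0106, 0.1219]
orientation: [179.9, 5.0, -7.9]
force: [-2.5, -10.8, 43.7]
opening: 0.0405
```

Run:
```python
from h import *
rec()
s=snap("side","s10"); crop(s,285,205,80,90,7,"s10c")
```

```text
19.3 [ 19.2  13.5 -23.5  -2.6 -57.6  64.4] [ 0.5077 -0.0106  0.1219] [179.9    4.99  -7.9 ] 0.04048449430704378 [ -2.5 -10.8  43.7]
```

View pics/s10c.png

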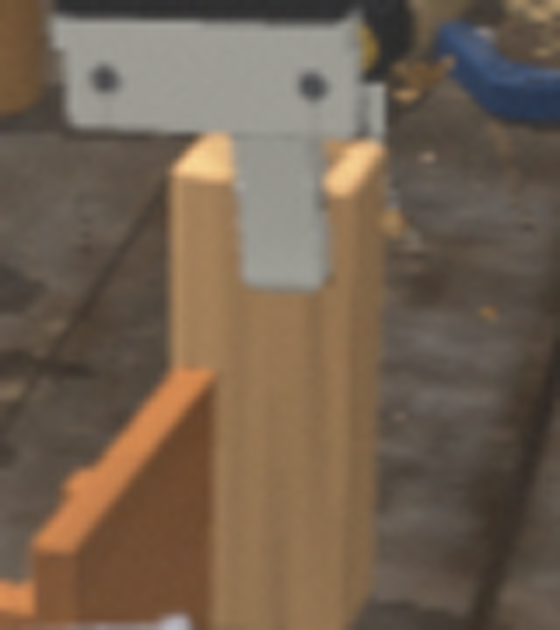

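It is in contact and has squared itself upright on the bench. Ease off and release.

Call:
move_arm --pt "2.5 0 0 -0.4 0 0 0" --pt "2.5 0 0 -0.7 0 0 0" --pt "2.5 0 0 -0.7 0 0 0" --pt "5.0 0 0 -0.7 0 0 0" --pt "8.7 0 0 -0.7 0 0 0" --pt "8.7 0 0 -0.7 0 0 0" --pt "8.7 0 0 -0.7 0 0 0" --pt "8.7 0 0 -0.7 0 0 0"

```text
clock: 20.35
tool_pos: [0.5032, -0.0083, 0.1214]
orientation: [-180.0, 5.7, -8.1]
force: [0.3, 0.4, 0.3]
opening: 0.0839
```

Run:
```python
from h import *
o=rec()
s=snap("side","s11"); crop(s,285,205,80,90,7,"s11c")
plan([.5077,-.0106,.28],down(-8.15))
```

```text
20.35 [ 19.3  13.5 -23.3  -3.1 -58.3  64.3] [ 0.5032 -0.0083  0.1214] [-179.96    5.71   -8.15] 0.08390259744377908 [0.3 0.4 0.3]
shift cm [ -1.1    0.15 -15.83] rotvec [-0.001  0.1   -0.   ] dist 15.9 deg 5.7
```

View pics/s11c.png

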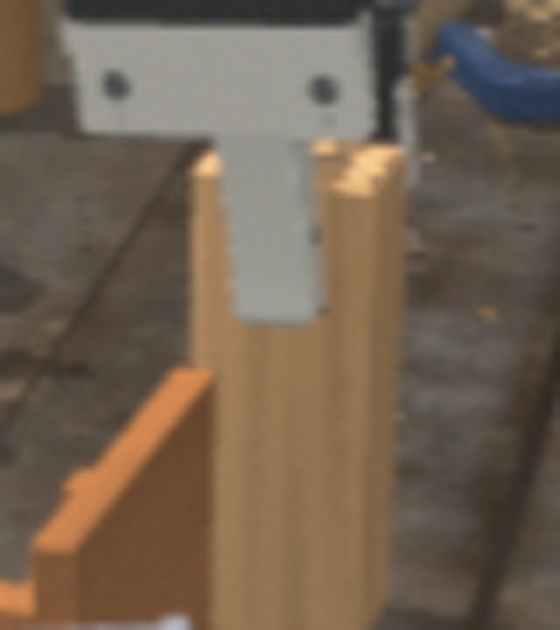

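The blank stands upright and free. I'll rise straight up, then move aside so the top camera can see it.

Call:
move_arm --pt "8.7 0 0 -2.0 0 0 0" --pt "8.7 -0.2 0 -5.0 0 0 0" --pt "8.7 -0.5 0 -9.0 0 0.04 0" --pt "8.7 -0.8 0 -13.0 0 0.08 0" --pt "8.7 -1.1 2.0 -15.8 0 0.1 0" --pt "8.7 -1.1 8.0 -15.8 0 0.1 0" --pt "8.7 -1.1 14.0 -15.8 0 0.1 0" --pt "8.7 -1.1 20.0 -15.8 0 0.1 0"

```text
clock: 21.4
tool_pos: [0.479, -0.2086, 0.2801]
orientation: [-179.9, -0.1, -8.1]
force: [1.0, 0.6, 0.1]
opening: 0.0865
```

Run:
```python
from h import *
o=rec()
s=snap("side","s12"); crop(s,235,200,160,150,4,"s12c")
s=snap("top","t12"); cv2.imwrite("pics/t12c.png",cv2.resize(s["frame"][150:330,170:370],None,fx=3,fy=3,interpolation=2)[:,:,::-1])
```

```text
21.4 [ -2.    4.2 -13.5  -0.  -72.3  83.9] [ 0.479  -0.2086  0.2801] [-1.7995e+02 -9.0000e-02 -8.1000e+00] 0.08654061596308546 [1.  0.6 0.1]
```

View pics/s12c.png

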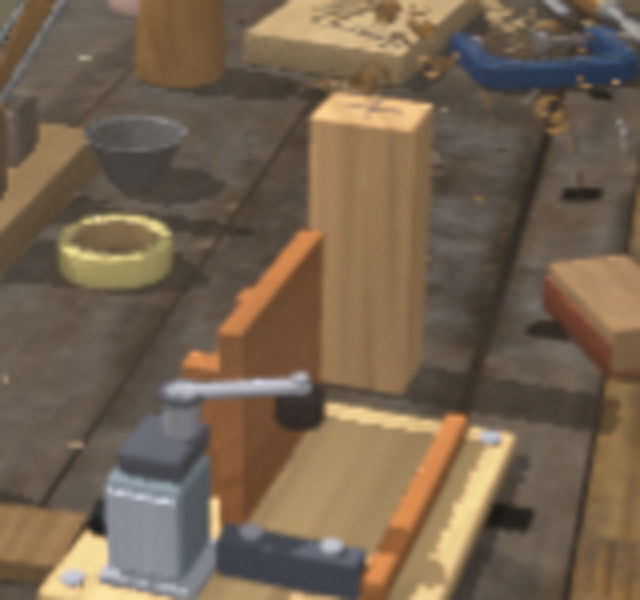

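View pics/t12c.png

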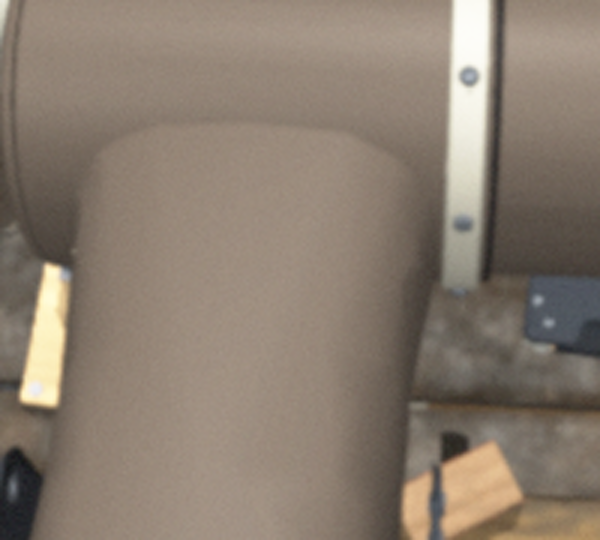

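The blank stands upright, the roller arm is still at its start angle, and the tape and sander have not moved. The top view is blocked by the arm, so I'll measure the blank's top face (z = 0.15) from the side camera.

Run:
```python
from h import *
s=snap("side"); crop(s,305,215,45,90,8,"s12d")
```

```text
(no output)
```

View pics/s12d.png

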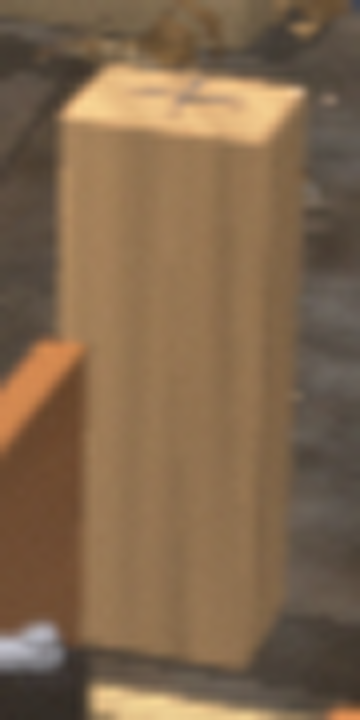

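Run:
```python
from h import *
s=snap("side")
px=np.array([(60,119),(266,146),(306,93),(112,65)],float); W=onplane(s,(px+.5)/8-.5+[305,215],.15)
print(W.round(4),np.linalg.norm(np.roll(W,-1,0)-W,axis=1).round(4),"mean",W.mean(0))
b=onplane(s,(np.array([(245,668.)])+.5)/8-.5+[305,215],0); print("bottom corner",b,"vs top",W[1])
for a,c in((0,1),(3,2)): v=W[a]-W[c]; print("width dir az",np.degrees(np.arctan2(v[1],v[0])))
for a,c in((1,2),(0,3)): v=W[a]-W[c]; print("thin dir az",np.degrees(np.arctan2(v[1],v[0])))
px=(np.array([(184,98.)])+.5)/8-.5+[305,215]; print("cross",onplane(s,px,.15))
print("in jig", JR.inv().apply(W.mean(0)-JO))
```

```text
[[ 0.5429  0.0037  0.15  ]
 [ 0.4905  0.0112  0.15  ]
 [ 0.485  -0.0286  0.15  ]
 [ 0.5366 -0.0385  0.15  ]] [0.053  0.0402 0.0525 0.0427] mean [ 0.51375693 -0.01303895  0.15      ]
bottom corner [[0.49118961 0.00238534 0.        ]] vs top [0.49046718 0.01122541 0.15      ]
width dir az -8.156671610651733
width dir az -10.837220746018554
thin dir az 82.24043550438202
thin dir az 81.44505509815758
cross [[ 0.51489702 -0.01808232  0.15      ]]
in jig [ 0.03068522 -0.13838651  0.15      ]
```

Side-view result: width 53 mm, thickness 40–43 mm, yaw about −8 to −9°, already aligned with the channel. Centre ≈ (0.513, −0.015). Regrip from above.

Call:
move_arm --pt "8.7 0.2 -4.0 0 0 0 0" --pt "8.7 0.4 -10.0 0 0 0 0" --pt "8.7 0.6 -15.5 0 0 0 0" --pt "8.7 0.65 -19.0 0 0 0 0" --pt "8.7 0.65 -19.6 2.0 0 0 0" --pt "8.7 0.65 -19.6 6.5 0 0 0" --pt "8.7 0.65 -19.6 11.0 0 0 0" --pt "8.7 0.65 -19.6 14.5 0 0 0"

```text
clock: 22.6
tool_pos: [0.5131, -0.0124, 0.1333]
orientation: [-180.0, 0.0, -8.0]
force: [0.5, -0.3, 0.6]
opening: 0.0873
```

Run:
```python
from h import *
o=rec()
plan([.513,-.0155,.103],down(-8.15))
```

```text
22.6 [ 20.5  10.2 -26.9  -0.1 -52.9  61.5] [ 0.5131 -0.0124  0.1333] [-1.7996e+02  1.0000e-02 -8.0300e+00] 0.08725155724245655 [ 0.5 -0.3  0.6]
shift cm [0.03 0.31 3.03] rotvec [-0.001  0.     0.002] dist 3.0 deg 0.1
```

Call:
move_arm --pt "8.7 0 0.2 1.5 0 0 0" --pt "8.7 0 0.2 2.7 0 0 0" --pt "8.7 0 0.2 3.0 0 0 0" --pt "6.0 0 0.2 3.0 0 0 0" --pt "4.5 0 0.2 3.0 0 0 0" --pt "2.5 0 0.2 3.0 0 0 0" --pt "2.5 0 0.2 3.0 0 0 0" --pt "2.5 0 0.2 3.0 0 0 0"

```text
clock: 23.6
tool_pos: [0.5136, -0.0159, 0.1049]
orientation: [-179.9, -0.0, -8.2]
force: [0.3, 0.1, 0.3]
opening: 0.0426
```

Run:
```python
from h import *
o=rec()
s=snap("side","s13"); crop(s,295,205,60,90,7,"s13c")
P=jig([0,-.10,0])
print(P, JR.inv().apply(o["tool_pos"]-JO))
```

```text
23.6 [ 20.1  12.1 -28.8  -0.  -49.   61.7] [ 0.5136 -0.0159  0.1049] [-1.7995e+02 -4.0000e-02 -8.1600e+00] 0.04260429283469866 [0.3 0.1 0.3]
[0.48882349 0.02930997 0.        ] [ 0.03092491 -0.14124442  0.10493459]
```

View pics/s13c.png

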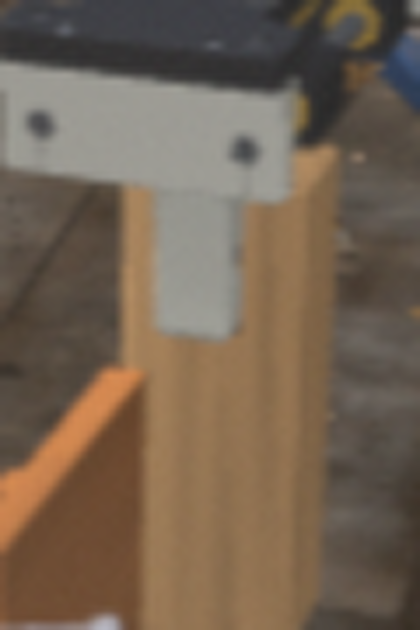

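Fingers are centred on the blank and closing. Lift, shift sideways onto the channel's centre line while still outside the jig, and check before entering.

Call:
move_arm --pt "2.5 0 0 0 0 0 0" --pt "2.5 0 0 0 0 0 0" --pt "2.5 0 0 -1.0 0 0 0" --pt "2.5 0 0 -2.5 0 0 0" --pt "2.5 -0.8 0 -3.7 0 0 0" --pt "2.5 -1.8 0 -3.7 0 0 0" --pt "2.5 -2.7 0 -3.7 0 0 0" --pt "2.5 -3.1 0 -3.7 0 0 0"

```text
clock: 24.65
tool_pos: [0.4817, -0.0115, 0.1416]
orientation: [-180.0, 0.0, -8.1]
force: [0.9, -0.6, -1.8]
opening: 0.04
```

Run:
```python
from h import *
o=rec(); print(JR.inv().apply(o["tool_pos"]-JO))
s=snap("side","s14"); crop(s,255,205,120,120,6,"s14c")
# expected px of channel-centre and fence/lip inner edges
print("lip inner", proj(s,[jig([-.032,y,.026]) for y in(-.07,.08)]).round(1), "fence inner top",proj(s,[jig([.032,y,.112]) for y in(-.07,.045)]).round(1))
print("blank front bottom corners if centred", proj(s,[o["tool_pos"]+JR.apply([x,.02,-.105]) for x in(-.027,.027)]).round(1))
```

```text
24.65 [ 22.1   6.7 -29.9  -0.  -53.4  59.8] [ 0.4817 -0.0115  0.1416] [-179.96    0.     -8.14] 0.03996022345316071 [ 0.9 -0.6 -1.8]
[-0.00127929 -0.14140397  0.14155528]
lip inner [[346.9 302.7]
 [325.1 344.4]] fence inner top [[316.5 257.8]
 [296.3 283.7]]
blank front bottom corners if centred [[351.5 286.1]
 [326.1 282.1]]
```

View pics/s14c.png

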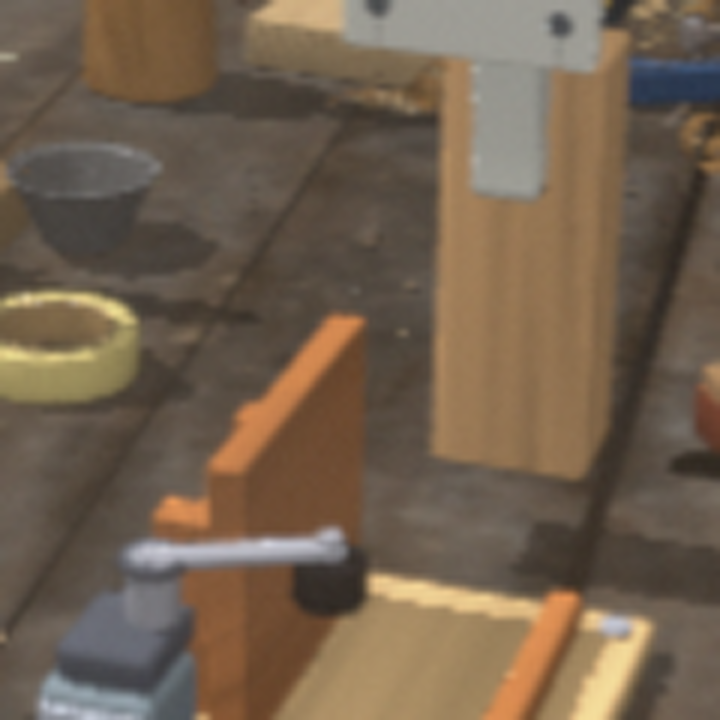

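Blank bottom corners are at (352.1,284.3) and (326.6,280.8), within about 1 px of the prediction. The lip and fence edges also match, so the blank is on the centre line within about 2 mm. Entering above the bed, with a 1.5 mm correction in x.

Call:
move_arm --pt "2.5 0.1 -1.5 0 0 0 0" --pt "2.5 0.2 -4.0 0 0 0 0" --pt "2.5 0.2 -6.5 0 0 0 0" --pt "2.5 0.2 -8.5 0 0 0 0" --pt "2.5 0.2 -9.6 0 0 0 0" --pt "2.5 0.2 -9.6 0.7 0 0 0" --pt "2.5 0.2 -9.6 1.4 0 0 0" --pt "2.5 0.2 -9.6 2.0 0 0 0"

```text
clock: 25.7
tool_pos: [0.4981, 0.0825, 0.1212]
orientation: [-180.0, 0.0, -8.2]
force: [0.2, 0.2, -2.8]
opening: 0.0399
```

Run:
```python
from h import *
o=rec(); print(JR.inv().apply(o["tool_pos"]-JO))
s=snap("side","s15"); crop(s,255,225,110,120,6,"s15c")
```

```text
25.7 [ 31.7  10.2 -28.8  -0.  -51.   50.1] [0.4981 0.0825 0.1212] [-179.98    0.     -8.2 ] 0.039872179551576695 [ 0.2  0.2 -2.8]
[ 0.00160116 -0.04600502  0.1211604 ]
```

View pics/s15c.png

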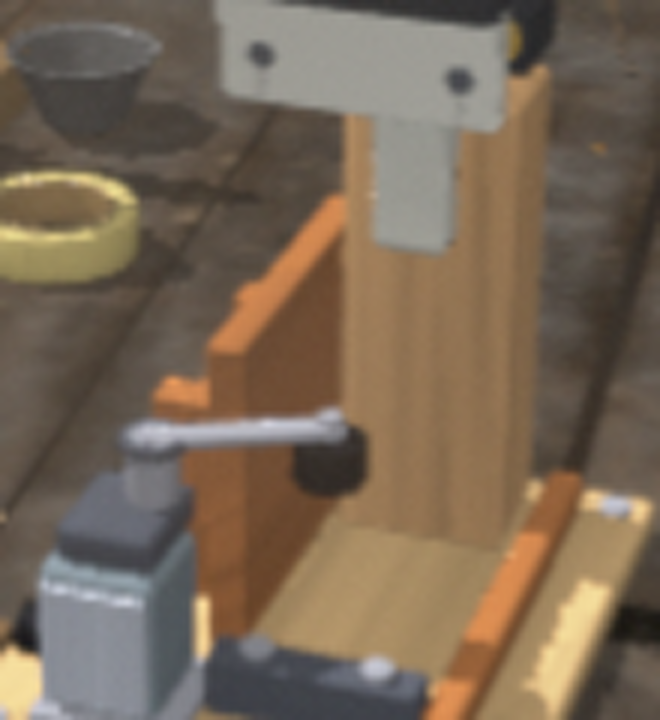

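The blank is in the channel with a gap to the fence (left) and to the lip (right). Lower to the bed.

Call:
move_arm --pt "2.5 0 0 0.1 0 0 0" --pt "2.5 0 0 0.2 0 0 0" --pt "2.5 0 0 0.3 0 0 0" --pt "2.5 0 0 0.35 0 0 0" --pt "2.5 0 0 0.4 0 0 0" --pt "2.5 0 0 0.4 0 0 0" --pt "2.5 0 0 0.4 0 0 0" --pt "2.5 0 0 0.4 0 0 0"

```text
clock: 26.75
tool_pos: [0.4985, 0.0833, 0.1179]
orientation: [-180.0, -0.0, -8.2]
force: [0.4, 0.2, -1.8]
opening: 0.0401
```

Still just hanging (about 1 mm above the bed). I'll slide along the channel at this height, slowing before the stop.

Call:
move_arm --pt "2.5 0 -1.0 0.05 0 0 0" --pt "2.5 0 -2.4 0.05 0 0 0" --pt "2.5 0 -3.8 0.05 0 0 0" --pt "2.5 0 -5.0 0.05 0 0 0" --pt "2.5 0 -6.0 0.05 0 0 0" --pt "2.5 0 -6.8 0.05 0 0 0" --pt "2.5 0 -7.5 0.05 0 0 0" --pt "2.5 0 -8.0 0.05 0 0 0"

```text
clock: 27.75
tool_pos: [0.5096, 0.1625, 0.1173]
orientation: [-180.0, -0.0, -8.2]
force: [-0.7, -1.3, -1.8]
opening: 0.0394
```

Run:
```python
from h import *
o=rec(); print(JR.inv().apply(o["tool_pos"]-JO))
s=snap("side","s16"); crop(s,245,225,120,120,6,"s16c")
```

```text
27.75 [ 38.7  13.2 -25.4  -0.  -51.4  43.2] [0.5096 0.1625 0.1173] [-179.99   -0.     -8.16] 0.03936179214383091 [-0.7 -1.3 -1.8]
[0.00167481 0.03477851 0.11727036]
```

View pics/s16c.png

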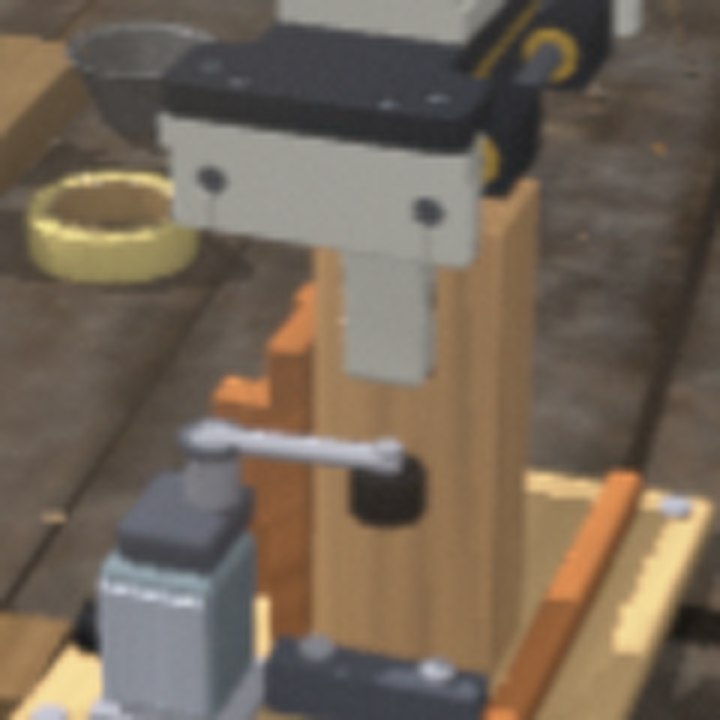

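The blank is pushing the roller ((388,485) in the crop), with the finger well above the arm. About 11 mm remains; continue slowly to the stop.

Call:
move_arm --pt "2.5 0 -0.2 0 0 0 0" --pt "2.5 0 -0.4 0 0 0 0" --pt "2.5 0 -0.6 0 0 0 0" --pt "2.5 0 -0.8 0 0 0 0" --pt "2.5 0 -0.95 0 0 0 0" --pt "2.5 0 -1.1 0 0 0 0" --pt "2.5 0 -1.1 0 0 0 0" --pt "2.5 0 -1.1 0 0 0 0"

```text
clock: 28.8
tool_pos: [0.5116, 0.1735, 0.1176]
orientation: [-179.9, -0.1, -8.1]
force: [-0.7, 0.0, -3.0]
opening: 0.0398
```

Run:
```python
from h import *
o=rec(); print(JR.inv().apply(o["tool_pos"]-JO),JR.inv().apply(o["force"]))
s=snap("side","s17"); crop(s,245,225,120,120,6,"s17c")
```

```text
28.8 [ 39.5  13.6 -24.8  -0.  -51.5  42.3] [0.5116 0.1735 0.1176] [-1.7993e+02 -6.0000e-02 -8.1500e+00] 0.03979704262253887 [-0.7  0.  -3. ]
[0.00206714 0.04600694 0.11756292] [-0.73131351 -0.08235663 -2.97254176]
```

View pics/s17c.png

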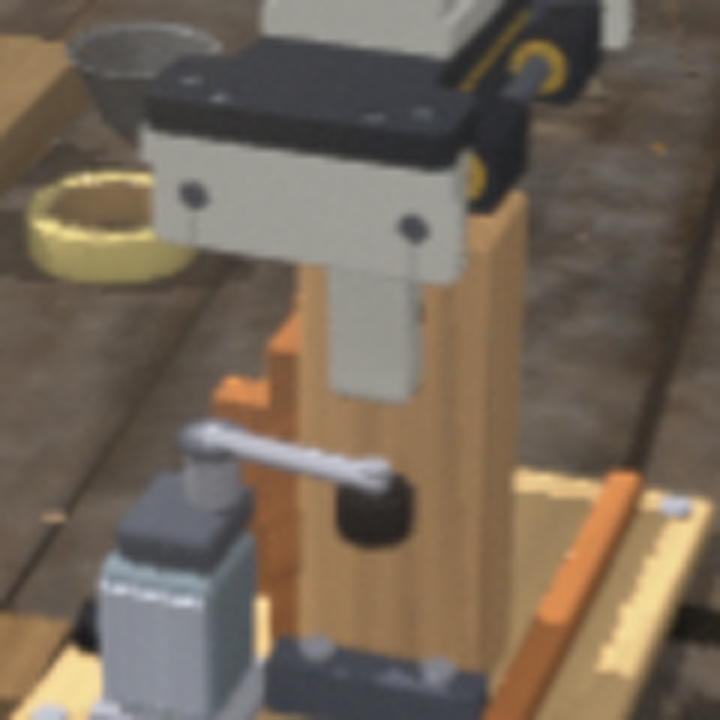

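No stop force yet. Continue a few more millimetres until contact.

Call:
move_arm --pt "2.5 0 -0.1 0 0 0 0" --pt "2.5 0 -0.15 0 0 0 0" --pt "2.5 0 -0.2 0 0 0 0" --pt "2.5 0 -0.25 0 0 0 0" --pt "2.5 0 -0.3 0 0 0 0" --pt "2.5 0 -0.3 0 0 0 0" --pt "2.5 0 -0.3 0 0 0 0" --pt "2.5 0 -0.3 0 0 0 0"

```text
clock: 29.85
tool_pos: [0.5116, 0.1751, 0.1176]
orientation: [179.9, -0.0, -8.2]
force: [0.3, -6.7, -0.3]
opening: 0.0397
```

Stop contact: −6.7 N along the channel. Now ease the push and lower the last millimetre to the bed.

Call:
move_arm --pt "2.5 0 0.05 0 0 0 0" --pt "2.5 0 0.1 0 0 0 0" --pt "2.5 0 0.1 0.05 0 0 0" --pt "2.5 0 0.1 0.1 0 0 0" --pt "2.5 0 0.1 0.15 0 0 0" --pt "2.5 0 0.1 0.2 0 0 0" --pt "2.5 0 0.1 0.2 0 0 0" --pt "2.5 0 0.1 0.2 0 0 0"

```text
clock: 30.85
tool_pos: [0.5116, 0.1749, 0.1169]
orientation: [-180.0, -0.1, -8.1]
force: [-4.7, -5.5, 13.3]
opening: 0.04
```

Run:
```python
from h import *
o=rec(); print(JR.inv().apply(o["tool_pos"]-JO),JR.inv().apply(o["force"]))
s=snap("side","s18"); crop(s,245,225,120,120,6,"s18c")
```

```text
30.85 [ 39.7  13.7 -24.8   0.  -51.5  42.2] [0.5116 0.1749 0.1169] [-1.7999e+02 -6.0000e-02 -8.1300e+00] 0.03997740462253697 [-4.7 -5.5 13.3]
[0.0019372  0.04738175 0.1168594 ] [-3.8721283  -6.06432713 13.28209662]
```

View pics/s18c.png

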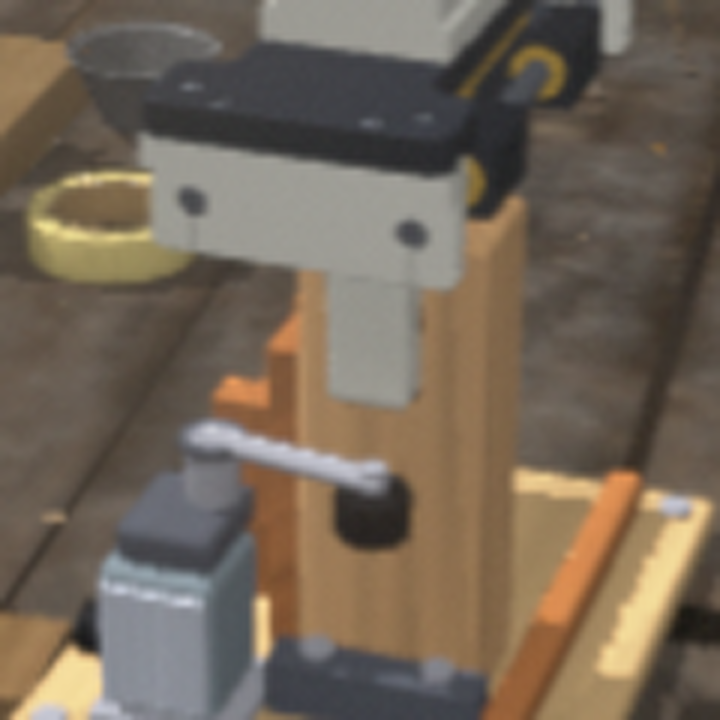

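The blank is on the bed (+13 N) and touching the stop. Ease off, open, and rise straight up; the fingertips are 19 mm above the arm's top.

Call:
move_arm --pt "2.5 0 0 -0.1 0 0 0" --pt "2.5 0 0 -0.12 0 0 0" --pt "5.0 0 0 -0.12 0 0 0" --pt "6.0 0 0 -0.12 0 0 0" --pt "7.0 0 0 -0.12 0 0 0" --pt "7.0 0 0 -0.12 0 0 0" --pt "7.0 0 0 -0.12 0 0 0" --pt "7.0 0 0 -1.0 0 0 0"

```text
clock: 31.9
tool_pos: [0.5112, 0.175, 0.1252]
orientation: [180.0, 0.0, -8.2]
force: [-0.4, 0.4, 0.8]
opening: 0.0698
```

Call:
move_arm --pt "7.0 0 0 -2.0 0 0 0" --pt "7.0 0 0 -5.0 0 0 0" --pt "7.0 0 0 -9.0 0 0 0" --pt "7.0 0 2.0 -13.0 0 0 0" --pt "7.0 0 7.0 -15.0 0 0 0" --pt "7.0 0 13.0 -15.0 0 0 0" --pt "7.0 0 19.0 -15.0 0 0 0" --pt "7.0 0 25.0 -15.0 0 0 0"

```text
clock: 32.9
tool_pos: [0.4755, -0.0739, 0.2764]
orientation: [-179.9, -0.1, -8.1]
force: [0.9, -0.1, 0.6]
opening: 0.07
```

Run:
```python
from h import *
o=rec()
s=snap("side","s19"); crop(s,245,225,120,120,6,"s19c")
t=snap("top","t19"); crop(t,170,190,130,110,6,"t19c")
```

```text
32.9 [ 14.6   0.  -18.3  -0.  -71.5  67.3] [ 0.4755 -0.0739  0.2764] [-1.7993e+02 -1.3000e-01 -8.1100e+00] 0.07004670734847625 [ 0.9 -0.1  0.6]
```

View pics/s19c.png

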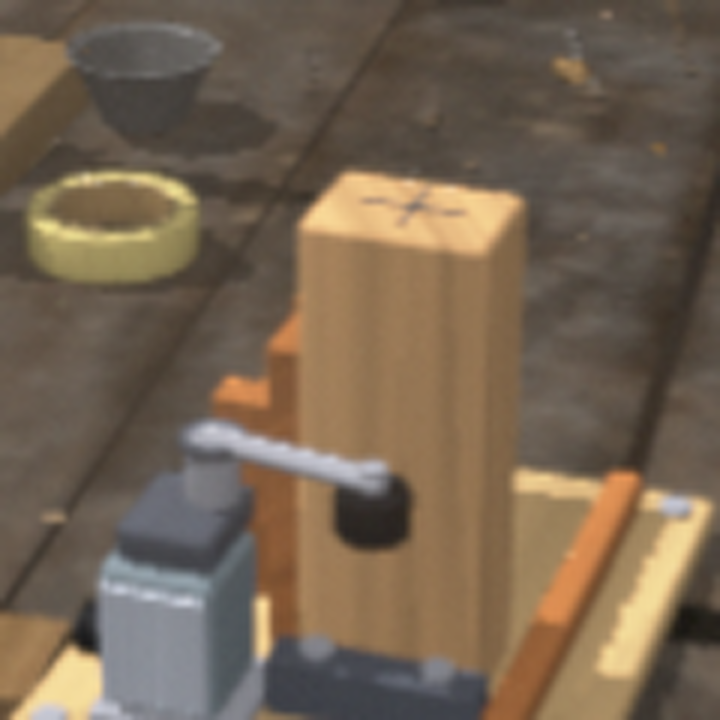

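View pics/t19c.png

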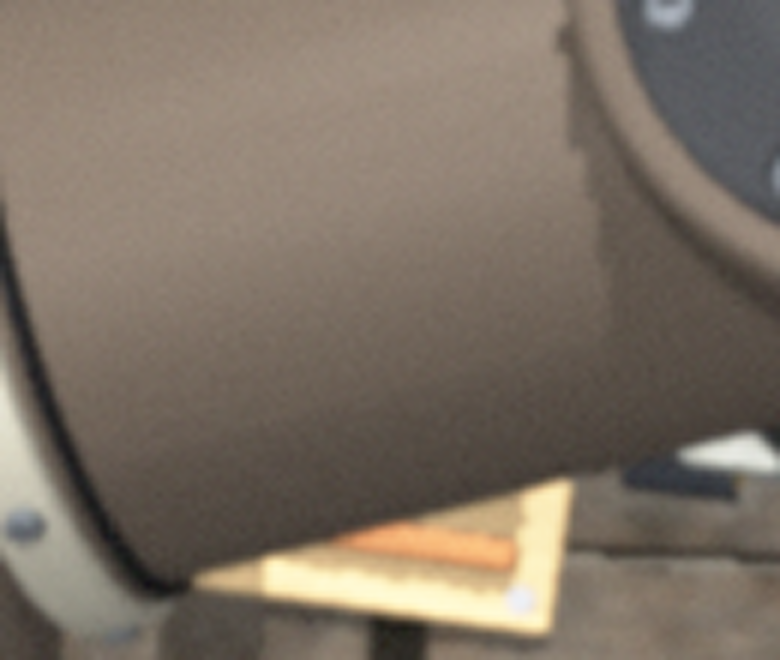

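The blank stands at the stop by itself with the roller pushed over. One more retreat gives a clear top view for a numeric check.

Call:
move_arm --pt "7.0 0 4.0 0 0 0 0" --pt "7.0 0 9.0 0 0 0 0" --pt "7.0 0 15.0 0 0 0 0" --pt "7.0 0 21.0 0 0 0 0" --pt "7.0 0 27.0 0 0 0 0" --pt "7.0 0 33.0 0 0 0 0" --pt "7.0 0 38.0 0 0 0 0" --pt "7.0 0 40.0 0 0 0 0"

```text
clock: 34.0
tool_pos: [0.4187, -0.4703, 0.2747]
orientation: [-179.9, 0.0, -8.3]
force: [-0.2, -0.0, -1.0]
opening: 0.0703
```

Run:
```python
from h import *
o=rec()
t=snap("top","t20"); crop(t,170,190,130,110,6,"t20c")
s=snap("side","s20")
f=lambda px,x0,y0,k:(np.array(px,float)+.5)/k-.5+[x0,y0]
J=lambda X:(JR.inv().apply(X-JO)*1000).round(1)
W=onplane(s,f([(298,228),(488,256),(526,200),(348,170)],245,225,6),.162); print("side: top face",J(W),J(W.mean(0)))
A=J(onplane(s,f([(210,437),(377,474)],245,225,6),.098)); print("arm side",A,np.arctan2(*(A[1]-A[0])[[1,0]]*[1,-1]))
```

```text
34.0 [-30.6  14.9  -1.1  -0.  -74.1 112.3] [ 0.4187 -0.4703  0.2747] [-1.7995e+02  1.0000e-02 -8.2800e+00] 0.07026445867680833 [-0.2 -0.  -1. ]
side: top face [[ 27.4  68.  162. ]
 [-25.6  67.5 162. ]
 [-25.2  29.  162. ]
 [ 27.6  26.3 162. ]] [  1.   47.7 162. ]
arm side [[50.4 75.8 98. ]
 [ 0.2 79.9 98. ]] 0.08149242876590897
```

View pics/t20c.png

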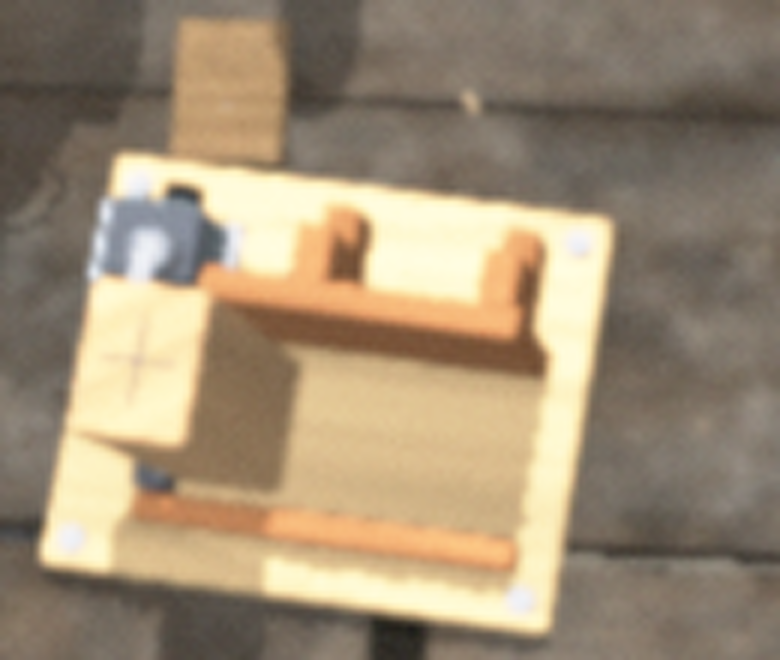

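In the top crop the blank's upper face has corners at about (97,280), (212,290), (187,447) and (75,432), and it hides the roller.

Run:
```python
from h import *
t=snap("top")
f=lambda px,x0,y0,k:(np.array(px,float)+.5)/k-.5+[x0,y0]
J=lambda X:(JR.inv().apply(X-JO)*1000).round(1)
W=onplane(t,f([(97,280),(212,290),(187,447),(75,432)],170,190,6),.162); print(J(W),J(W.mean(0)))
print("tape/sander",onplane(t,[[334,190]],.019)[0].round(3)); crop(t,280,170,110,170,3,"t21c")
```

```text
[[ 25.1  65.3 162. ]
 [ 27.   26.5 162. ]
 [-26.5  25.3 162. ]
 [-26.6  63.1 162. ]] [ -0.3  45.1 162. ]
tape/sander [ 0.675 -0.118  0.019]
```

View pics/t21c.png

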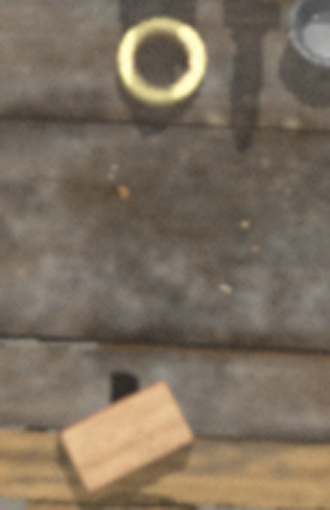

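The top camera puts the blank's centre at jig (−0.3, 45.1) mm, against home (0, 46). The side camera gives (1.0, 47.7). It is upright, the arm is past square, and the tape (334,190) and sander (322,317) are where they started. Handing in.

```bash
python3 -c "
from plant import job
print(job.close_job())"
```

```text
the job is handed in; nothing more can be done
None
```

The blank is standing on the jig's bed against the steel stop, released, with the roller arm past square. The job was handed in at about 34 s of the 56 s; no verdict was reported.

**What I did:**
1. I gripped the blank flat across its 54 mm width, turned it upright, stood it on the bench and let go. Both cameras showed it standing alone.
2. I took it from above across its 40 mm thickness, set it in the channel and slid it up to the stop. Contact showed as about 6.7 N against the push.
3. I lowered it the last millimetre onto the bed (about +13 N), released it and moved the arm well away.

**One mishap:** on the first carry towards the jig I cut too close, and the blank struck the open end of the fence. It twisted in the hand, with about 39 N measured at the wrist. I backed off, stood it on the bench again (pressing with up to about 45 N), regripped it squarely and came in along the channel's centre line. The roller arm was not touched during this.

**Last checks:**

| Check | Result |
|---|---|
| Blank centre, top camera (home is x 0, y 46 mm) | x −0.3, y 45.1 mm |
| Blank centre, side camera | x 1.0, y 47.7 mm |
| Wide face towards the roller | square to the channel within a few degrees |
| Roller arm angle, side camera | about +0.08 rad (0.15 expected at the stop, trips at 0) |
| Robot | touching nothing |
| Tape roll and sanding block | at their starting places |

The two cameras differ by about 2.6 mm along the channel, and the roller angle reads lower than expected. Both are within what I would expect from picking pixels in the side view. In the top view the blank hides the roller, so I could not confirm its angle there.

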